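# Shake drying tablets over the lens tray

## Task

Take the orange-handled shaker by its handle and shake its six yellow drying tablets out over the blue tray, spread so that all six lie in the tray and each of its three sections gets some. Then stand the shaker back upright where it stood and let go; do not touch the tablets with the gripper and leave the grey-handled spare shaker alone.

Things in the scene. Friction and masses are not known exactly. Their poses are not given: they have to be found in the camera images.
- shaker_grip (a point): full shaker with orange handle: white box 124 mm long (x), 52 wide (y), 42 high, clear lid, about 0.15 kg. On the lid an orange handle block, 50 mm along x, 18 mm thick along y, from 42 to 92 mm up. This point: the handle's centre, 68 mm above the shaker's underside; z up, -x towards the mouth. Hold it across the 18 mm and tip the mouth down to let tablets slide out; levelled, they stop
- shaker_mouth (a point): lower edge of the orange-handled shaker's mouth, at its middle: 62 mm to -x of the handle's centre and 65 mm below it. The mouth is the open -x end, 46 mm wide and 23 mm high, without a lip. Same axes as the handle
- spare_grip (a point): the spare shaker, grey handle: the same make and the same point, but empty. A bystander, to be left where it stands
- tray: fixed blue open plastic tray, 156 mm (x) by 264 mm (y), 28 mm high, walls and floor 4 mm. Origin: centre of its underside, z up. Two ribs, 4 mm thick, their tops 14 mm above the underside, run along x at y = -43 and +43 mm and part it into three equal sections centred at y = -86, 0 and +86 mm
- tablet1: yellow drying tablet 1 of 6: a disc 18 mm across and 12 mm thick, 10 g; origin at its centre, z along its axis. Starts flat in the orange-handled shaker: three rows of two, the rows' centres 34, 70 and 106 mm behind the mouth. It begins to slide when the shaker is tilted about 15 to 23 degrees (friction varies)
- tablet2: yellow drying tablet 2 of 6: a disc 18 mm across and 12 mm thick, 10 g; origin at its centre, z along its axis. Starts flat in the orange-handled shaker: three rows of two, the rows' centres 34, 70 and 106 mm behind the mouth. It begins to slide when the shaker is tilted about 15 to 23 degrees (friction varies)
- tablet3: yellow drying tablet 3 of 6: a disc 18 mm across and 12 mm thick, 10 g; origin at its centre, z along its axis. Starts flat in the orange-handled shaker: three rows of two, the rows' centres 34, 70 and 106 mm behind the mouth. It begins to slide when the shaker is tilted about 15 to 23 degrees (friction varies)
- tablet4: yellow drying tablet 4 of 6: a disc 18 mm across and 12 mm thick, 10 g; origin at its centre, z along its axis. Starts flat in the orange-handled shaker: three rows of two, the rows' centres 34, 70 and 106 mm behind the mouth. It begins to slide when the shaker is tilted about 15 to 23 degrees (friction varies)
- tablet5: yellow drying tablet 5 of 6: a disc 18 mm across and 12 mm thick, 10 g; origin at its centre, z along its axis. Starts flat in the orange-handled shaker: three rows of two, the rows' centres 34, 70 and 106 mm behind the mouth. It begins to slide when the shaker is tilted about 15 to 23 degrees (friction varies)
- tablet6: yellow drying tablet 6 of 6: a disc 18 mm across and 12 mm thick, 10 g; origin at its centre, z along its axis. Starts flat in the orange-handled shaker: three rows of two, the rows' centres 34, 70 and 106 mm behind the mouth. It begins to slide when the shaker is tilted about 15 to 23 degrees (friction varies)
Not all that is in view belongs to the job. What is shaped like the part that bears shaker_grip but purple or red is not meant.

How it is judged:
By the outcome, as a careful person would: the job done as asked, in the order asked, and still so for the second after the job is handed in, with the robot touching nothing.
It also fails if it takes over 64 s, if anything falls off the work surface, if the arm or the gripper's body presses on something with over 40 N, if the wrist force passes 120 N, or if a joint passes its speed limit or range.

## Robot

A 7-joint arm with a two-finger parallel gripper is mounted at the origin on the work surface. World frame = base frame: x ahead of the robot, y to its left, z up, the work surface at z = 0. Lengths are in m, angles in rad, forces in N, time in s.
With the tool pointing down it reaches from about 0.425 to 1.025 m from the base axis. Payload 3.6 kg.
Tool frame: the origin (TCP) lies between the finger pads; the fingertips stand 14 mm ahead of it and the grasp point (between the pads) lies 5 mm behind it; z points along the fingers, x is the direction in which the jaws open and shut, and the axes are right-handed (so a half turn about z gives the same grasp; the last joint's range is limited). The gripper opens to 85 mm and grips with 20 to 120 N. Pads are 22 mm wide; open, the fingers measure 114 mm over their backs; the gripper's body (76 mm by 85 mm) begins 54 mm behind the grasp point. The pads swing forward as they close: fully open they stand 13 mm farther back than shut.
Start: joints at [-1.347, 0.591, 0.048, 1.609, -0.033, 0.943, -0.034], TCP at [0.226, 0.689, 0.217] pointing down, gripper open.
Joint ranges: [-2.69, 2.69], [-0.47, 2.24], [-1.27, 1.36], [0.19, 2.51], [-1.53, 4.68], [0.08, 2.07], [-3.09, 3.09]. Speed limits (rad/s): [2.57, 2.57, 3.14, 3.14, 3.14, 3.14, 3.14].

## Interface

Orientations are given as a unit quaternion [x, y, z, w].
In Python, from workcell import read_state, snapshot, camera_params, finish_job, find_in, landmark_of gives the robot as it stands. The module is installed in compiled form; this text tells all that it offers.
- The arm moves only by the tool apply_moves, never from a script. Its argument "increments" is a list of rows, each a list of 2 entries, a list of its own where there are three numbers: the shift along the tool's x, y, z in cm, then the turn, a rotation vector about the tool's x, y, z in degrees. A call has 1 to 10 rows; each row shifts and turns the pose as measured when the row begins, along the tool's axes as they then stand; what a row does not reach is not made up. A row lasts 1/12 s, in which the tool goes at most 41.7 mm and 7.16 degrees, less where a joint would pass 70% of its speed; a pose out of reach is approached as far as the arm can. A call is refused whole if a number of a shift passes 4.17 or a number of a turn 7.16, either way. A call with a gripper value outside its range is refused whole. "hand" is the closure, from -1 (fully open) to 1 (shut), set as the call begins (left out, the last holds). The fingers move at their own pace and stop on an object; "grip_force" is the grip in N (left out, the last holds). Time passes only in rows, so rows that do not move let the fingers close. It gives the time, the measured TCP pose, the force and the opening at its end, in the units of the state.
- read_state(): the state, without advancing time (a new reading comes with each control period).
- snapshot(name): name is "scene" or "top" or "wrist"; returns the picture (384x512x3 uint8, blue, green, red); there is no depth.
- camera_params(name): a dict with "fx", "fy", "cx", "cy" (pixels), "rvec" (rotation vector, rad) and "tvec" (3), from world to camera coordinates, as OpenCV has them; the wrist camera has in their place "T_tool_cam" (4x4, takes a point from camera to tool coordinates, whose origin is the TCP and whose axes are the tool frame's). Camera axes: x right, y down, z forward; pixel columns grow to the right and rows downward; lengths in m; the calibration is good to about 2 mm. A picture is of the moment at which its call begins: read the wrist's pose just before it. camera_params takes no time and is no camera call.
- finish_job(): hands the job in, once; it reports no verdict.
Trained networks look in the newest picture that a camera, given by its name, has taken for a name from the list of things; names that differ only in an ending like _2 or _b are one class to them, and where a whole thing is asked for, a point or a joint stands for the part that bears it (a point fixed in the world has none). Each returns a list of dicts, best first, with "conf" (0 to 1); they miss things now and then, are a little off and sometimes report something else, mostly with a low value. They report only what shows in the picture. A call takes as long as a camera call. They do not tell look-alikes from the thing itself.
- find_in(camera, name): "centre" ([row, column] in pixels, amid what is visible of it).
- landmark_of(camera, name): "centre" ([row, column] in pixels: a listed point, or the origin of a listed thing).
The state is a dict: "time_s": time; "joint_positions": joint angles; "dq": joint speeds; "joint_torque": joint torques, N m; "tcp_pos": TCP position; "tool_rot": TCP orientation; "wrist_force": force on the tool from outside, world axes, zero at the start; "wrist_torque": the same for the moment, N m; "grip_width": opening from 0.0 (shut) to 1.0 (fully open).
Only numpy, scipy, OpenCV 4.12 (cv2) and the standard library are available. Lean on these libraries where they do the work, as an engineer would, in place of code of your own. Each camera call takes 0.05 s, during which the arm holds its last target. There are 200 camera calls.

## Working session

There is one attempt and no reset: what is moved stays moved. The work goes in short steps, Python scripts to look and compute and a tool call to move; the robot and the scene stay as the last step left them, time stands still between calls to the robot, and variables do not carry over. Pictures are saved under pics/ and viewed, about 8 in all and at most 12, crops included, and the job is handed in when it is done.

Besides the shell and the picture viewer there is one more tool, called after "Request:" by a JSON object that holds its "fn" and its "kwargs", one argument or row to a line. apply_moves: Moves the arm, as the interface text tells. Its arguments: {"type":"object","properties":{"increments":{"type":"array"},"hand":{"type":"number"},"grip_force":{"type":"number"}},"required":["increments"]}

```bash
mkdir -p pics; cat > h.py <<'E'
import numpy as np, cv2
from scipy.spatial.transform import Rotation as R
from workcell import *
def cam(n):
    p=camera_params(n); K=np.array([[p['fx'],0,p['cx']],[0,p['fy'],p['cy']],[0,0,1]])
    if 'rvec' in p:
        Rm=R.from_rotvec(np.ravel(p['rvec'])).as_matrix(); t=np.ravel(p['tvec'])
    else:
        s=read_state(); T=np.eye(4); T[:3,:3]=R.from_quat(s['tool_rot']).as_matrix(); T[:3,3]=s['tcp_pos']
        T=np.linalg.inv(T@np.array(p['T_tool_cam'])); Rm=T[:3,:3]; t=T[:3,3]
    return K,Rm,t
def onz(c,px,z):
    K,Rm,t=c; d=Rm.T@np.linalg.inv(K)@np.array([px[1],px[0],1.]); o=-Rm.T@t
    return (o+d*(z-o[2])/d[2]).round(4)
def tri(cs,pxs):
    A=[];b=[]
    for (K,Rm,t),px in zip(cs,pxs):
        d=Rm.T@np.linalg.inv(K)@np.array([px[1],px[0],1.]); d/=np.linalg.norm(d); P=np.eye(3)-np.outer(d,d); A.append(P); b.append(P@(-Rm.T@t))
    return np.linalg.lstsq(np.vstack(A),np.hstack(b),rcond=None)[0].round(4)
E
python3 - <<'E'
from h import *
ims=[]
for n in ("scene","top"):
    im=snapshot(n); ims.append(im); c=cam(n)
    print(n,'campos',(-c[1].T@c[2]).round(3))
    for k,z in (("shaker_grip",.068),("shaker_mouth",.003),("spare_grip",.068),("tray",0)):
        for r in landmark_of(n,k)[:4]: print(k,np.round(r['centre'],1),round(r['conf'],2),onz(c,r['centre'],z))
cv2.imwrite('pics/a.png',cv2.resize(ims[0],(800,600))); cv2.imwrite('pics/b.png',cv2.resize(ims[1],(800,600)))
s=read_state();print(s)
print(R.from_quat(s['tool_rot']).as_matrix().round(3))
E
```

```text
scene campos [1.163 0.549 1.037]
shaker_grip [211.7 407.6] 0.86 [0.2999 0.482  0.068 ]
shaker_grip [247.1 337.6] 0.79 [0.5096 0.3707 0.068 ]
shaker_grip [274.9 397.2] 0.78 [0.5047 0.5312 0.068 ]
shaker_mouth [240.5 346.3] 0.82 [0.4326 0.3695 0.003 ]
shaker_mouth [219.6 381.1] 0.71 [0.3113 0.4231 0.003 ]
spare_grip [136.1 138.7] 0.65 [ 0.4668 -0.3638  0.068 ]
tray [204.8 203.2] 0.65 [ 0.5436 -0.0506  0.    ]
top campos [0.348 0.076 1.366]
shaker_grip [180.  115.3] 0.66 [0.5039 0.5346 0.068 ]
shaker_grip [182.6 174. ] 0.65 [0.4944 0.358  0.068 ]
shaker_mouth [241.6 156.5] 0.97 [0.3182 0.4247 0.003 ]
shaker_mouth [203.1 174.9] 0.94 [0.4374 0.3686 0.003 ]
shaker_mouth [161.3 126.1] 0.81 [0.5708 0.5245 0.003 ]
spare_grip [187.8 419.5] 0.88 [ 0.4723 -0.3687  0.068 ]
tray [170.  310.5] 0.68 [ 0.5378 -0.0557  0.    ]
{'time_s': 0.5, 'joint_positions': array([-1.34748634,  0.59120182,  0.04840612,  1.60854916, -0.03331354,
        0.94270291, -0.03371812]), 'dq': array([-0.00048513, -0.00011389, -0.00121592, -0.00160359,  0.00073154,
        0.00030004, -0.00012314]), 'joint_torque': array([-1.71359454e-03, -5.48097110e+01,  1.54380251e+00, -1.98290849e+01,
        9.29719215e-03,  2.67312578e-03,  1.69025178e-06]), 'tcp_pos': array([0.22585547, 0.68889404, 0.21708284]), 'tool_rot': array([ 8.09795153e-01,  5.86712714e-01, -1.56032585e-05,  2.44792005e-05]), 'wrist_force': array([-0.21467485, -0.11154641,  0.47219585]), 'wrist_torque': array([-0.00217012,  0.0377766 ,  0.02582223]), 'grip_width': 1.005345285528271}
[[ 0.312  0.95   0.   ]
 [ 0.95  -0.312 -0.   ]
 [-0.     0.    -1.   ]]
```

View pics/a.png

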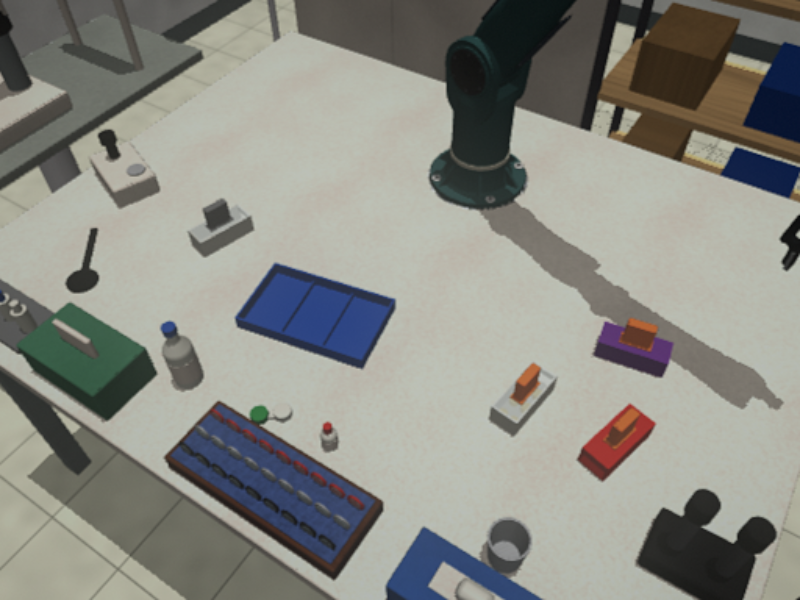

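View pics/b.png

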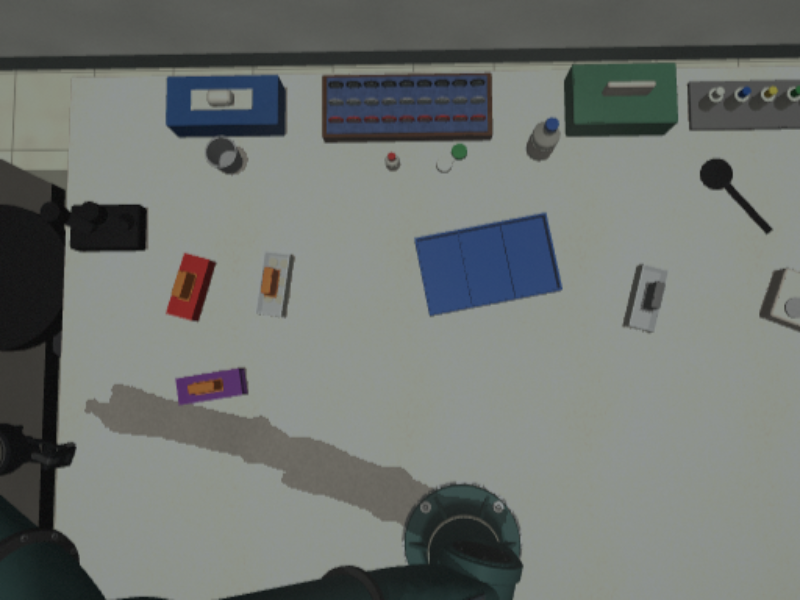

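The white shaker with the orange handle is at (525,385) in the scene view and (272,283) in the top view, and its mouth faces the robot. The red and purple ones are look-alikes. The tray is centred at (488,264) in the top view, yawed by about +11°.

```bash
python3 - <<'E'
from h import *
a=cam("scene");b=cam("top")
g=tri([a,b],[(247.1,337.6),(182.6,174)]);m=tri([a,b],[(240.5,346.3),(203.1,174.9)]);print(g,m,tri([a,b],[(136.1,138.7),(187.8,419.5)]),tri([a,b],[(204.8,203.2),(170,310.5)]))
im=snapshot("top"); hsv=cv2.cvtColor(im,cv2.COLOR_BGR2HSV)
def rect(mask,z,name):
    n,l,s,c=cv2.connectedComponentsWithStats(mask.astype(np.uint8))
    for i in range(1,n):
        if s[i,4]>60:
            cnt=cv2.findContours((l==i).astype(np.uint8),0,2)[0][0].reshape(-1,2)
            w=np.array([onz(b,(p[1],p[0]),z)[:2] for p in cnt],np.float32)
            r=cv2.minAreaRect(w); print(name,c[i].round(),np.round(r[0],4),np.round(r[1],3),round(r[2],1))
H,S,V=[hsv[...,i].astype(int) for i in range(3)]
rect((abs(H-113)<14)&(S>110)&(np.indices(H.shape)[0]>125)&(np.indices(H.shape)[0]<215),.028,'tray')
rect((H<18)&(H>5)&(S>120),.092,'orange')
print(im[184,178:184].tolist(), im[180,230].tolist())
E
```

```text
[0.496  0.3648 0.046 ] [0.4365 0.369  0.0073] [ 0.47   -0.3648  0.0708] [ 0.5387 -0.0561 -0.0086]
tray [311. 169.] [ 0.5386 -0.0575] [0.154 0.263] 10.6
orange [173. 180.] [0.4987 0.3572] [0.03  0.054] 82.3
orange [117. 182.] [0.4939 0.5199] [0.037 0.054] 72.6
orange [131. 247.] [0.304  0.4759] [0.02  0.065] 7.9
[[135, 137, 133], [137, 138, 134], [136, 138, 133], [140, 141, 136], [119, 121, 117], [60, 63, 64]] [145, 149, 143]
```

Request:
{"fn": "apply_moves", "kwargs": {
  "increments": [
    [[-2.0, 3.2, 0], [0, 0, 0]],
    [[-2.0, 3.2, 0], [0, 0, 0]],
    [[-2.0, 3.2, 0], [0, 0, 0]],
    [[-2.0, 3.2, 0], [0, 0, 0]],
    [[-2.0, 3.2, 0], [0, 0, 0]],
    [[-2.0, 3.2, 0], [0, 0, 0]],
    [[-2.0, 3.2, 0], [0, 0, 0]],
    [[-2.0, 3.2, 0], [0, 0, 0]],
    [[-2.0, 3.2, 0], [0, 0, 0]],
    [[-2.0, 3.2, 0], [0, 0, 0]]
  ],
  "hand": -1
}}

```text
time_s: 1.38
tcp_pos: [0.4676, 0.4037, 0.2147]
tool_rot: [0.802, 0.597, 0.002, -0.007]
wrist_force: [1.0, -0.4, 0.4]
grip_width: 0.998
```

```bash
cat >> h.py <<'E'
def goto(p,yaw,tilt=0):
    """needed tool-frame shift (cm) and rotvec (deg); yaw = shaker x heading, tilt = mouth-down deg"""
    s=read_state(); Rc=R.from_quat(s['tool_rot'])
    sh=R.from_euler('z',yaw,degrees=True)*R.from_euler('y',-tilt,degrees=True)
    Rt=sh*R.from_matrix(np.array([[0,1,0],[1,0,0],[0,0,-1.]]))
    d=Rc.inv().apply(np.array(p)-s['tcp_pos'])*100
    print('t',round(s['time_s'],2),'pos',np.round(s['tcp_pos'],4),'shift cm',d.round(2),'turn',np.degrees((Rc.inv()*Rt).as_rotvec()).round(2),'w',round(s['grip_width'],3),'q',np.round(s['joint_positions'],2),'F',np.round(s['wrist_force'],2))
E
python3 -c "
from h import *
goto([.5,.361,.2],-7.5)"
```

```text
t 1.38 pos [0.4676 0.4037 0.2147] shift cm [-3.18  4.35  1.4 ] turn [-0.42 -0.67 -9.2 ] w 0.998 q [-0.82  0.46  0.05  1.87 -0.05  0.81  0.54] F [ 1.01 -0.41  0.41]
```

Request:
{"fn": "apply_moves", "kwargs": {
  "increments": [
    [[-1.0, 1.4, 0.4], [0, 0, -3]],
    [[-1.0, 1.4, 0.4], [0, 0, -3]],
    [[-1.0, 1.4, 0.4], [-0.4, -0.6, -3]],
    [[0, 0, 0], [0, 0, 0]],
    [[0, 0, 0], [0, 0, 0]]
  ]
}}

```text
time_s: 1.8
tcp_pos: [0.5129, 0.3497, 0.2035]
tool_rot: [0.758, 0.652, 0.002, 0.004]
wrist_force: [-1.2, 0.3, -0.2]
grip_width: 0.998
```

```bash
python3 - <<'E'
from h import *
goto([.5,.361,.063],-7.5)
c=cam("wrist"); im=snapshot("wrist")
for k,z in (("shaker_grip",.068),("shaker_mouth",.003)):
    for r in landmark_of("wrist",k)[:3]: print(k,np.round(r['centre'],1),round(r['conf'],2),onz(c,r['centre'],z))
cv2.imwrite('pics/c.png',im)
hsv=cv2.cvtColor(im,cv2.COLOR_BGR2HSV);H,S,V=[hsv[...,i].astype(int) for i in range(3)]
m=((H<18)&(H>5)&(S>120)).astype(np.uint8)
for z in(.092,):
    for cnt in cv2.findContours(m,0,2)[0]:
        if len(cnt)>30:
            w=np.array([onz(c,(p[1],p[0]),z)[:2] for p in cnt.reshape(-1,2)],np.float32);r=cv2.minAreaRect(w);print(r)
E
```

```text
t 1.8 pos [0.5129 0.3497 0.2035] shift cm [ 0.95 -1.56 14.03] turn [ 0.46  0.11 -1.09] w 0.998 q [-0.7   0.47  0.03  1.87 -0.01  0.8   0.76] F [-1.22  0.35 -0.22]
shaker_grip [127.9 465.5] 0.97 [0.4988 0.5321 0.068 ]
shaker_grip [165.7 269.1] 0.79 [0.5065 0.3613 0.068 ]
shaker_mouth [ 89.5 268.3] 0.86 [0.4429 0.3715 0.003 ]
shaker_mouth [181.4 410.9] 0.57 [0.5618 0.5129 0.003 ]
((0.4949644207954407, 0.5158534646034241), (0.0453491173684597, 0.04980907216668129), 74.1677017211914)
```

View pics/c.png

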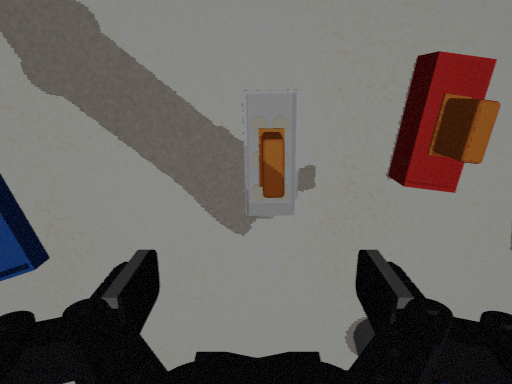

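The wrist view shows the full shaker upright with its mouth towards the top (row 90). The handle's top is at (167,274), and tablets are faintly visible under the lid.

```bash
python3 - <<'E'
from h import *
c=cam("wrist")
print(onz(c,(167,274),.092),onz(c,(90,271),.042),onz(c,(215,271),.042))
goto([.503,.361,.12],-7.5)
E
```

```text
[0.5016 0.3667 0.092 ] [0.4422 0.3742 0.042 ] [0.5618 0.3581 0.042 ]
t 1.95 pos [0.5117 0.3514 0.2036] shift cm [ 0.83 -1.07  8.35] turn [ 0.45  0.08 -0.87] w 0.998 q [-0.7   0.47  0.03  1.87 -0.01  0.8   0.76] F [ 0.52  0.44 -0.42]
```

Request:
{"fn": "apply_moves", "kwargs": {
  "increments": [
    [[0.65, -0.6, 2.0], [0.4, 0, -0.9]],
    [[0.6, -0.6, 2.0], [0, 0, 0]],
    [[0, 0, 2], [0, 0, 0]],
    [[0, 0, 2], [0, 0, 0]],
    [[0, 0, 0], [0, 0, 0]]
  ]
}}

```text
time_s: 2.37
tcp_pos: [0.4975, 0.3774, 0.1248]
tool_rot: [0.748, 0.663, 0.005, -0.002]
wrist_force: [-0.4, -1.5, -0.0]
grip_width: 0.999
```

```bash
python3 - <<'E'
from h import *
goto([.502,.3655,.064],-7.6)
c=cam("wrist"); im=snapshot("wrist")
hsv=cv2.cvtColor(im,cv2.COLOR_BGR2HSV);H,S,V=[hsv[...,i].astype(int) for i in range(3)]
for r in landmark_of("wrist","shaker_grip")[:2]: print(np.round(r['centre'],1),round(r['conf'],2),onz(c,r['centre'],.068))
m=((H<22)&(H>3)&(S>100)&(V>140)).astype(np.uint8)
for cnt in cv2.findContours(m,0,2)[0]:
    if len(cnt)>30:
        w=np.array([onz(c,(p[1],p[0]),.092)[:2] for p in cnt.reshape(-1,2)],np.float32);r=cv2.minAreaRect(w);print(cv2.boundingRect(cnt),r)
E
```

```text
t 2.37 pos [0.4975 0.3774 0.1248] shift cm [-1.19  0.57  6.07] turn [ 0.18 -0.54  0.73] w 0.999 q [-0.73  0.58  0.01  1.92 -0.02  0.64  0.75] F [-0.35 -1.53 -0.05]
[217.4 236. ] 0.69 [0.5057 0.3626 0.068 ]
[177.4 486.5] 0.6 [0.4982 0.53   0.068 ]
```

Request:
{"fn": "apply_moves", "kwargs": {
  "increments": [
    [[-0.6, 0.3, 0], [0, 0, 0]],
    [[0, 0, 0], [0, 0, 0]],
    [[0, 0, 0], [0, 0, 0]],
    [[0, 0, 0], [0, 0, 0]]
  ]
}}

```text
time_s: 2.8
tcp_pos: [0.5043, 0.3742, 0.133]
tool_rot: [0.748, 0.663, 0.011, -0.002]
wrist_force: [-0.8, -0.6, 0.0]
grip_width: 1.003
```

```bash
python3 - <<'E'
from h import *
goto([.502,.3655,.064],-7.6)
c=cam("wrist"); im=snapshot("wrist")
for k,z in (("shaker_grip",.068),("shaker_mouth",.003)):
  for r in landmark_of("wrist",k)[:2]: print(np.round(r['centre'],1),round(r['conf'],2),onz(c,r['centre'],z))
goto([.502,.3655,.064],-7.6)
cv2.imwrite('pics/d.png',im)
E
```

```text
t 2.8 pos [0.5043 0.3742 0.133 ] shift cm [-1.02 -0.22  6.88] turn [ 0.73 -1.1   0.74] w 1.003 q [-0.72  0.56  0.01  1.92 -0.02  0.64  0.76] F [-0.75 -0.56  0.05]
[167.9 485.1] 0.76 [0.502  0.5323 0.068 ]
[203.6 241.4] 0.65 [0.5066 0.3642 0.068 ]
[101.6 243.5] 0.81 [0.4413 0.3731 0.003 ]
[217.7 410.8] 0.81 [0.5622 0.5123 0.003 ]
t 2.95 pos [0.504  0.3744 0.1325] shift cm [-1.03 -0.18  6.83] turn [ 0.7  -1.08  0.76] w 0.996 q [-0.72  0.56  0.01  1.92 -0.02  0.64  0.76] F [ 0.03 -0.02 -0.13]
```

View pics/d.png

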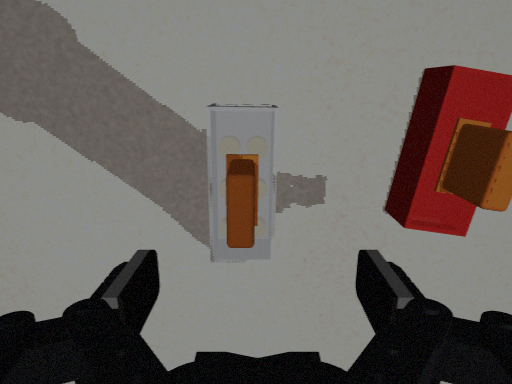

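The handle top shows at (203,241) with the mouth at row 105. The jaws will straddle it after a shift of about -1 cm in tool x.

Request:
{"fn": "apply_moves", "kwargs": {
  "increments": [
    [[-0.5, -0.1, 0.5], [0.3, -0.5, 0.4]],
    [[-0.5, -0.1, 0.5], [0.3, -0.5, 0.3]],
    [[0, 0, 1], [0, 0, 0]],
    [[0, 0, 1], [0, 0, 0]],
    [[0, 0, 0.3], [0, 0, 0]],
    [[0, 0, 0], [0, 0, 0]]
  ]
}}

```text
time_s: 3.45
tcp_pos: [0.5003, 0.3631, 0.0955]
tool_rot: [0.753, 0.658, -0.001, 0.0]
wrist_force: [-0.3, -0.8, -0.4]
grip_width: 1.0
```

```bash
python3 - <<'E'
from h import *
goto([.503,.365,.064],-7.6)
E
```

```text
t 3.45 pos [0.5003 0.3631 0.0955] shift cm [0.23 0.24 3.15] turn [-0.01  0.08 -0.05] w 1.0 q [-0.71  0.61  0.02  1.94 -0.01  0.59  0.75] F [-0.31 -0.84 -0.35]
```

Request:
{"fn": "apply_moves", "kwargs": {
  "increments": [
    [[0.1, 0.1, 0.7], [0, 0, 0]],
    [[0.1, 0.1, 0.7], [0, 0, 0]],
    [[0, 0, 0.7], [0, 0, 0]],
    [[0, 0, 0.6], [0, 0, 0]],
    [[0, 0, 0.3], [0, 0, 0]],
    [[0, 0, 0.1], [0, 0, 0]],
    [[0, 0, 0], [0, 0, 0]]
  ]
}}

```text
time_s: 4.03
tcp_pos: [0.5023, 0.365, 0.0596]
tool_rot: [0.753, 0.659, -0.002, 0.0]
wrist_force: [-0.7, 0.3, 0.1]
grip_width: 1.001
```

```bash
python3 - <<'E'
from h import *
goto([.503,.365,.064],-7.6)
E
```

```text
t 4.03 pos [0.5023 0.365  0.0596] shift cm [ 0.01  0.07 -0.44] turn [-0.1   0.15 -0.03] w 1.001 q [-0.71  0.67  0.01  1.95 -0.02  0.53  0.75] F [-0.7   0.26  0.15]
```

Request:
{"fn": "apply_moves", "kwargs": {
  "increments": [
    [[0, 0, -0.3], [0, 0, 0]],
    [[0, 0, 0], [0, 0, 0]],
    [[0, 0, 0], [0, 0, 0]],
    [[0, 0, 0], [0, 0, 0]],
    [[0, 0, 0], [0, 0, 0]],
    [[0, 0, 0], [0, 0, 0]],
    [[0, 0, 0], [0, 0, 0]],
    [[0, 0, 0], [0, 0, 0]],
    [[0, 0, 0], [0, 0, 0]],
    [[0, 0, 0], [0, 0, 0]]
  ],
  "hand": 1,
  "grip_force": 60
}}

```text
time_s: 4.87
tcp_pos: [0.5029, 0.3651, 0.0645]
tool_rot: [0.753, 0.658, -0.0, 0.0]
wrist_force: [-0.1, -0.8, -0.1]
grip_width: 0.192
```

```bash
python3 - <<'E'
from h import *
goto([.503,.365,.064],-7.6)
E
```

```text
t 4.87 pos [0.5029 0.3651 0.0645] shift cm [-0.01  0.01  0.05] turn [-0.    0.07 -0.04] w 0.192 q [-0.71  0.66  0.01  1.95 -0.01  0.54  0.75] F [-0.06 -0.77 -0.07]
```

Request:
{"fn": "apply_moves", "kwargs": {
  "increments": [
    [[0, 0, -0.4], [0, 0, 0]],
    [[0, 0, -0.8], [0.5, 0, 0]],
    [[0, 0, -1], [1, 0, 0]],
    [[0, 0, -1.2], [1, 0, 0]],
    [[0, 0, -1.2], [1, 0, 0]],
    [[0, 0, -1.2], [1, 0, 0]],
    [[0, 0, -1], [1, 0, 0]],
    [[0, 0, -0.5], [0.5, 0, 0]]
  ]
}}

```text
time_s: 5.53
tcp_pos: [0.5026, 0.3637, 0.1409]
tool_rot: [0.751, 0.658, -0.041, -0.042]
wrist_force: [0.6, 0.8, -1.0]
grip_width: 0.187
```

```bash
cat >> h.py <<'E'
T0=np.array([.5386,-.057]);TY=10.6
def mouth(tx,ty,z,tilt,yaw=TY):
    """move so the mouth edge is at tray (tx,ty) mm, world z m, mouth-down tilt"""
    a=np.radians(TY);c,s=np.cos(a),np.sin(a)
    m=np.r_[T0+np.array([[c,-s],[s,c]])@np.array([tx,ty])/1000,z]
    sh=R.from_euler('z',yaw,degrees=True)*R.from_euler('y',-tilt,degrees=True)
    goto(m-sh.apply([-.062,0,-.0615]),yaw,tilt)
def mnow():
    s=read_state();Rc=R.from_quat(s['tool_rot']);p=s['tcp_pos']+Rc.apply([0,-.062,.0615])
    a=np.radians(TY);c,n=np.cos(a),np.sin(a);d=p[:2]-T0
    y=Rc.apply([0,1,0]); print('mouth tray',np.round([1000*(c*d[0]+n*d[1]),1000*(-n*d[0]+c*d[1])]),'z',p[2].round(3),'tilt',np.degrees(np.arcsin(y[2])).round(1))
def yellow(fn=None):
    im=snapshot("top");b=cam("top");hsv=cv2.cvtColor(im,cv2.COLOR_BGR2HSV);H,S,V=[hsv[...,i].astype(int) for i in range(3)]
    m=((H>18)&(H<38)&(S>90)&(V>60)).astype(np.uint8)
    n,l,s,c=cv2.connectedComponentsWithStats(m);a=np.radians(TY)
    for i in range(1,n):
        if s[i,4]>4:
            w=onz(b,(c[i][1],c[i][0]),.014)[:2]-T0
            t=np.array([[np.cos(a),np.sin(a)],[-np.sin(a),np.cos(a)]])@w*1000
            if abs(t[0])<150 and abs(t[1])<220: print('yel',c[i].round(1),'area',s[i,4],'tray mm',t.round())
    if fn: cv2.imwrite('pics/'+fn,cv2.resize(im[110:270,150:430],None,fx=2.5,fy=2.5,interpolation=cv2.INTER_CUBIC))
E
python3 -c "
from h import *
mouth(20,86,.075,-6)"
```

```text
t 5.53 pos [0.5026 0.3637 0.1409] shift cm [-30.33  14.8   -0.43] turn [ -0.75  -1.66 -18.  ] w 0.187 q [-0.63  0.59 -0.05  1.84 -0.07  0.8   0.83] F [ 0.63  0.81 -1.03]
```

Request:
{"fn": "apply_moves", "kwargs": {
  "increments": [
    [[-0.8, 0.2, 0], [0, 0, -1]],
    [[-1.6, 0.4, 0], [0, 0, -2]],
    [[-2.2, 0.7, 0], [0, 0, -2]],
    [[-2.6, 0.8, 0], [0, 0, -2]],
    [[-2.6, 0.8, 0], [0, 0, -2]],
    [[-2.6, 0.8, 0], [0, 0, -2]],
    [[-2.6, 0.8, 0], [0, 0, -2]],
    [[-2.6, 0.8, 0], [0, 0, -2]],
    [[-2.2, 0.7, 0], [0, 0, -1]],
    [[-1.5, 0.5, 0], [0, 0, 0]]
  ]
}}

```text
time_s: 6.37
tcp_pos: [0.5741, 0.1532, 0.1336]
tool_rot: [0.641, 0.765, -0.03, -0.049]
wrist_force: [0.2, -0.1, -2.0]
grip_width: 0.193
```

```bash
python3 -c "
from h import *
mnow();mouth(20,86,.075,-6)"
```

```text
mouth tray [  5. 203.] z 0.079 tilt -6.3
t 6.37 pos [0.5741 0.1532 0.1336] shift cm [-11.4    1.57  -0.2 ] turn [-0.31 -2.16 -0.42] w 0.193 q [-0.23  0.58 -0.12  1.89  0.02  0.78  1.41] F [ 0.15 -0.09 -2.  ]
```

Request:
{"fn": "apply_moves", "kwargs": {
  "increments": [
    [[-2, 0.3, 0], [0, -0.5, 0]],
    [[-2.5, 0.3, 0], [0, -0.5, -0.2]],
    [[-2.5, 0.3, 0], [0, -0.5, -0.2]],
    [[-2.2, 0.3, 0], [0, -0.5, 0]],
    [[-1.3, 0.2, 0], [0, 0, 0]],
    [[-0.5, 0, 0], [0, 0, 0]],
    [[0, 0, 0], [0, 0, 0]]
  ]
}}

```text
time_s: 6.95
tcp_pos: [0.6096, 0.0352, 0.1299]
tool_rot: [0.641, 0.765, -0.043, -0.035]
wrist_force: [-0.1, 0.3, -1.8]
grip_width: 0.191
```

```bash
python3 -c "
from h import *
mnow();mouth(20,86,.05,12); yellow('e.png')"
```

```text
mouth tray [18. 78.] z 0.076 tilt -6.4
t 6.95 pos [0.6096 0.0352 0.1299] shift cm [ 0.82 -1.81  0.89] turn [-18.37   0.08  -0.5 ] w 0.191 q [-0.08  0.6  -0.08  1.86  0.07  0.8   1.55] F [-0.1   0.29 -1.82]
```

View pics/e.png

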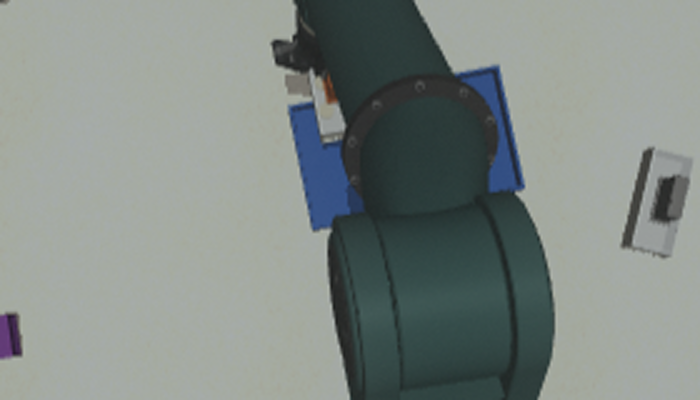

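The arm hides most of the tray from the top camera, and the shaker's mouth is over the near section. I'll monitor with the wrist camera instead.

Request:
{"fn": "apply_moves", "kwargs": {
  "increments": [
    [[0.1, -0.3, 0.15], [-3, 0, -0.1]],
    [[0.1, -0.3, 0.15], [-3, 0, -0.1]],
    [[0.1, -0.3, 0.15], [-3, 0, -0.1]],
    [[0.1, -0.3, 0.15], [-3, 0, -0.1]],
    [[0.1, -0.3, 0.15], [-3, 0, -0.1]],
    [[0.1, -0.3, 0.15], [-2, 0, 0]],
    [[0, 0, 0], [0, 0, 0]],
    [[0, 0, 0], [0, 0, 0]]
  ]
}}

```text
time_s: 7.67
tcp_pos: [0.5861, 0.057, 0.1209]
tool_rot: [0.628, 0.772, 0.08, 0.057]
wrist_force: [-0.2, -0.1, -1.9]
grip_width: 0.191
```

```bash
python3 - <<'E'
from h import *
mnow();mouth(20,86,.05,18)
im=snapshot('wrist');cv2.imwrite('pics/f.png',im)
sc=snapshot('scene');cv2.imwrite('pics/f2.png',sc)
K,Rm,t=cam('wrist');a=np.radians(TY)
def px(tx,ty,z):
    w=np.r_[T0+np.array([[np.cos(a),-np.sin(a)],[np.sin(a),np.cos(a)]])@np.array([tx,ty])/1000,z];q=K@(Rm@w+t);return (q[:2]/q[2]).round()
print([px(0,y,.014) for y in(-86,-43,0,43,86)])
E
```

```text
mouth tray [ 19. 103.] z 0.048 tilt 11.3
t 7.67 pos [0.5861 0.057  0.1209] shift cm [-1.71 -0.66 -0.84] turn [-6.74 -0.94  0.98] w 0.191 q [-0.09  0.5  -0.09  2.13  0.09  0.32  1.53] F [-0.18 -0.14 -1.92]
[array([-20.,  62.]), array([44., 63.]), array([108.,  64.]), array([171.,  65.]), array([233.,  67.])]
```

View pics/f.png

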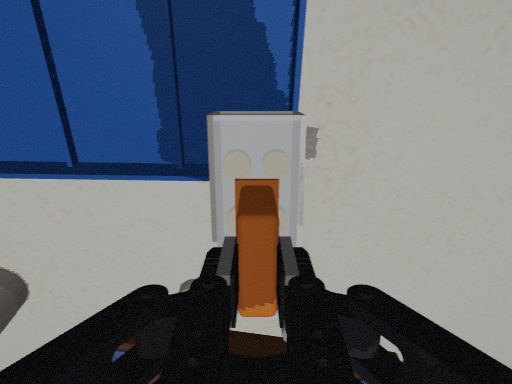

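The wrist view shows the mouth at rows 112–120, the front tablet pair at (163,237) and (163,275), and the ribs as dark lines. Joint 6 would hit its limit before about 20° of tilt, so I'll turn the shaker half round, mouth away from the robot, where there is ample range.

Request:
{"fn": "apply_moves", "kwargs": {
  "increments": [
    [[-0.1, 0.3, -0.3], [2.8, 0, 0]],
    [[-0.1, 0.3, -0.3], [2.8, 0, 0]],
    [[-0.1, 0.2, -0.4], [2.8, 0, 0]],
    [[0, 0.1, -0.4], [2.8, 0, 0]],
    [[0, 0, -0.5], [0, 0, 0]],
    [[0, 0, -0.3], [0, 0, 0]],
    [[0, 0, 0], [0, 0, 0]]
  ]
}}

```text
time_s: 8.35
tcp_pos: [0.6011, 0.0586, 0.1466]
tool_rot: [0.63, 0.777, 0.004, -0.006]
wrist_force: [0.4, -0.0, -1.9]
grip_width: 0.191
```

```bash
python3 - <<'E'
from h import *
mnow();mouth(20,86,.075,0)
E
```

```text
mouth tray [ 21. 102.] z 0.085 tilt -0.1
t 8.35 pos [0.6011 0.0586 0.1466] shift cm [-1.62 -0.1   0.98] turn [-0.09 -0.76  1.29] w 0.191 q [-0.09  0.53 -0.11  1.94  0.06  0.68  1.55] F [ 0.44 -0.03 -1.91]
```

Request:
{"fn": "apply_moves", "kwargs": {
  "increments": [
    [[0, 0, 0], [0, 0, 1.5]],
    [[0, 0, 0], [0, 0, 3]],
    [[0, 0, 0], [0, 0, 4.5]],
    [[0, 0, 0], [0, 0, 6]],
    [[0, 0, 0], [0, 0, 6]],
    [[0, 0, 0], [0, 0, 6]],
    [[0, 0, 0], [0, 0, 6]],
    [[0, 0, 0], [0, 0, 6]],
    [[0, 0, 0], [0, 0, 6]],
    [[0, 0, 0], [0, 0, 6]]
  ]
}}

```text
time_s: 9.18
tcp_pos: [0.5918, 0.0567, 0.1447]
tool_rot: [0.914, 0.405, -0.001, -0.008]
wrist_force: [-0.0, 0.1, -2.5]
grip_width: 0.19
```

Request:
{"fn": "apply_moves", "kwargs": {
  "increments": [
    [[0, 0, 0], [0, 0, 6]],
    [[0, 0, 0], [0, 0, 6]],
    [[0, 0, 0], [0, 0, 6]],
    [[0, 0, 0], [0, 0, 6]],
    [[0, 0, 0], [0, 0, 6]],
    [[0, 0, 0], [0, 0, 6]],
    [[0, 0, 0], [0, 0, 6]],
    [[0, 0, 0], [0, 0, 6]],
    [[0, 0, 0], [0, 0, 6]],
    [[0, 0, 0], [0, 0, 6]]
  ]
}}

```text
time_s: 10.02
tcp_pos: [0.5808, 0.0566, 0.1424]
tool_rot: [0.99, -0.14, -0.009, -0.006]
wrist_force: [0.5, -0.2, -1.6]
grip_width: 0.19
```

```bash
python3 - <<'E'
from h import *
mnow();mouth(-15,86,.07,0,190.6)
E
```

```text
mouth tray [ 89. 160.] z 0.082 tilt -0.6
t 10.02 pos [0.5808 0.0566 0.1424] shift cm [-11.62   7.87   1.23] turn [ 0.08  1.28 63.27] w 0.19 q [-0.5   0.56  0.47  2.   -0.41  0.69 -0.04] F [ 0.53 -0.15 -1.56]
```

Request:
{"fn": "apply_moves", "kwargs": {
  "increments": [
    [[0, 0, 0], [0, 0, 6]],
    [[0, 0, 0], [0, 0, 6]],
    [[0, 0, 0], [0, 0, 6]],
    [[0, 0, 0], [0, 0, 6]],
    [[0, 0, 0], [0, 0, 6]],
    [[0, 0, 0], [0, 0, 6]],
    [[0, 0, 0], [0, 0, 6]],
    [[0, 0, 0], [0, 0, 6]],
    [[0, 0, 0], [0, 0, 4]],
    [[0, 0, 0], [0, 0, 2]]
  ]
}}

```text
time_s: 10.85
tcp_pos: [0.5703, 0.0585, 0.1401]
tool_rot: [0.8, -0.6, -0.014, -0.001]
wrist_force: [-0.0, 0.0, -1.6]
grip_width: 0.194
```

```bash
python3 - <<'E'
from h import *
mnow();mouth(-15,86,.07,0,190.6)
E
```

```text
mouth tray [113. 115.] z 0.078 tilt 0.9
t 10.85 pos [0.5703 0.0585 0.1401] shift cm [ 0.92 13.08  1.04] turn [0.92 1.3  5.61] w 0.194 q [-0.68  0.63  0.75  2.02 -0.66  0.76 -0.81] F [-0.04  0.   -1.61]
```

Request:
{"fn": "apply_moves", "kwargs": {
  "increments": [
    [[0.1, 0.4, 0], [1, 0.3, 1]],
    [[0.1, 0.8, 0], [1, 0.3, 1]],
    [[0.1, 1.2, 0], [1, 0.3, 1]],
    [[0.1, 1.6, 0.1], [0.5, 0.3, 1]],
    [[0.1, 1.8, 0.1], [0, 0, 0.5]],
    [[0.1, 1.8, 0.1], [0, 0, 0.5]],
    [[0.1, 1.8, 0.1], [0, 0, 0]],
    [[0.1, 1.5, 0.1], [0, 0, 0]],
    [[0, 1.0, 0.1], [0, 0, 0]],
    [[0, 0.4, 0], [0, 0, 0]]
  ]
}}

```text
time_s: 11.68
tcp_pos: [0.4396, 0.0266, 0.127]
tool_rot: [0.768, -0.64, 0.012, -0.02]
wrist_force: [0.2, -0.7, -2.5]
grip_width: 0.191
```

```bash
python3 - <<'E'
from h import *
mnow();mouth(-15,86,.05,10,190.6)
E
```

```text
mouth tray [-17. 100.] z 0.068 tilt -2.7
t 11.68 pos [0.4396 0.0266 0.127 ] shift cm [ 1.44 -1.64  0.63] turn [-12.66   0.38  -0.24] w 0.191 q [-0.7   0.48  0.73  2.36 -0.76  0.49 -0.74] F [ 0.19 -0.71 -2.5 ]
```

Request:
{"fn": "apply_moves", "kwargs": {
  "increments": [
    [[0.2, -0.3, 0.1], [-3, 0, 0]],
    [[0.3, -0.3, 0.1], [-3, 0.1, 0]],
    [[0.3, -0.3, 0.1], [-3, 0.1, 0]],
    [[0.3, -0.3, 0.1], [-3, 0.1, 0]],
    [[0.3, -0.3, 0.1], [-2, 0, 0]],
    [[0, 0, 0], [0, 0, 0]],
    [[0, 0, 0], [0, 0, 0]]
  ]
}}

```text
time_s: 12.27
tcp_pos: [0.4528, 0.0163, 0.1209]
tool_rot: [0.762, -0.639, -0.068, 0.078]
wrist_force: [-0.5, 0.5, -1.6]
grip_width: 0.191
```

```bash
cat >> h.py <<'E'
def wr(fn):
    im=snapshot('wrist');cv2.imwrite('pics/'+fn,im)
    K,Rm,t=cam('wrist');a=np.radians(TY)
    def px(tx,ty,z):
        w=np.r_[T0+np.array([[np.cos(a),-np.sin(a)],[np.sin(a),np.cos(a)]])@np.array([tx,ty])/1000,z];q=K@(Rm@w+t);return (q[:2]/q[2]).round().tolist()
    print('tray ty -43/43 at tx0:',px(0,-43,.014),px(0,43,.014))
    hsv=cv2.cvtColor(im,cv2.COLOR_BGR2HSV);H,S,V=[hsv[...,i].astype(int) for i in range(3)]
    n,l,s,c=cv2.connectedComponentsWithStats(((H>18)&(H<38)&(S>38)&(V>90)).astype(np.uint8))
    for i in range(1,n):
        if s[i,4]>60: print('yel px',c[i].round(),'area',s[i,4],hsv[int(c[i][1]),int(c[i][0])].tolist(),'floor',onz((K,Rm,t),c[i][::-1],.012)[:2])
E
python3 - <<'E'
from h import *
mnow();mouth(-15,86,.05,18,190.6); wr('g.png')
E
```

```text
mouth tray [-23.  88.] z 0.048 tilt 11.9
t 12.27 pos [0.4528 0.0163 0.1209] shift cm [ 0.17 -1.42 -0.99] turn [-6.1   0.34 -0.51] w 0.191 q [-0.71  0.64  0.82  2.17 -0.59  0.81 -0.87] F [-0.54  0.54 -1.58]
tray ty -43/43 at tx0: [447.0, 64.0] [322.0, 66.0]
```

View pics/g.png

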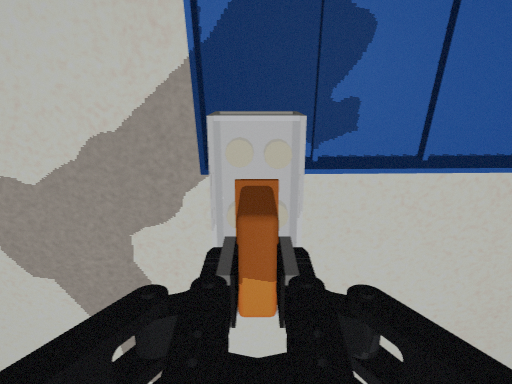

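The mouth is over the near section. The front pair shows at (151,239) and (151,279), still inside. I'll calibrate colours so I can track them numerically.

```bash
python3 - <<'E'
import cv2,numpy as np
im=cv2.imread('pics/g.png');h=cv2.cvtColor(im,cv2.COLOR_BGR2HSV)
for p in [(151,239),(151,279),(151,259),(130,259),(212,231),(212,281),(200,225),(60,40),(118,259),(300,180)]: print(p,im[p].tolist(),h[p].tolist())
E
```

```text
(151, 239) [156, 169, 173] [23, 25, 173]
(151, 279) [157, 171, 175] [23, 26, 175]
(151, 259) [173, 172, 172] [120, 1, 173]
(130, 259) [171, 169, 169] [120, 3, 171]
(212, 231) [156, 170, 172] [26, 24, 172]
(212, 281) [156, 170, 174] [23, 26, 174]
(200, 225) [173, 171, 169] [105, 6, 173]
(60, 40) [173, 178, 177] [36, 7, 178]
(118, 259) [182, 179, 176] [105, 8, 182]
(300, 180) [14, 8, 7] [116, 128, 14]
```

Request:
{"fn": "apply_moves", "kwargs": {
  "increments": [
    [[0, -0.3, -0.3], [-2.5, 0, 0]],
    [[0, -0.2, -0.2], [-1.5, 0, 0]]
  ]
}}

```text
time_s: 12.48
tcp_pos: [0.4549, 0.0178, 0.1253]
tool_rot: [0.758, -0.637, -0.092, 0.105]
wrist_force: [0.1, 0.4, -2.4]
grip_width: 0.194
```

```bash
cat >> h.py <<'E'
def tabs(im=None):
    """tablets seen through the lid: R-B profile; plus vivid ones outside"""
    if im is None: im=snapshot('wrist')
    i=im.astype(int); d=cv2.GaussianBlur((i[...,2]-i[...,0]).astype(np.float32),(5,5),0)
    for nm,cols in (('L',slice(230,247)),('R',slice(269,287))):
        print(nm,'R-B by row 100..234 step6:',d[100:235:6,cols].mean(1).round().astype(int).tolist())
    return im
E
python3 - <<'E'
from h import *
tabs(cv2.imread('pics/g.png')); mnow(); cv2.imwrite('pics/h.png',tabs()); wr('h1.png')
E
```

```text
L R-B by row 100..234 step6: [-76, -75, -1, -4, -2, -2, -1, 17, 18, 18, 18, 8, -2, 14, 80, 64, 62, 61, 62, 62, 73, 74, 69]
R R-B by row 100..234 step6: [-75, -75, -1, -4, -2, -2, -2, 13, 18, 18, 17, 14, -2, 11, 59, 51, 46, 47, 49, 49, 62, 60, 54]
mouth tray [-26.  89.] z 0.049 tilt 16.0
L R-B by row 100..234 step6: [-74, -75, -2, -5, -2, 14, 18, 18, 18, 15, -2, -2, -2, 16, 78, 64, 65, 64, 62, 62, 68, 69, 68]
R R-B by row 100..234 step6: [-74, -75, -1, -5, -2, 9, 18, 17, 18, 17, -2, -2, -2, 11, 59, 49, 51, 52, 50, 48, 53, 55, 54]
tray ty -43/43 at tx0: [452.0, 56.0] [324.0, 58.0]
```

Request:
{"fn": "apply_moves", "kwargs": {
  "increments": [
    [[0, -0.2, -0.2], [-2, 0, 0]],
    [[0, 0, 0], [0, 0, 0]]
  ]
}}

```text
time_s: 12.75
tcp_pos: [0.456, 0.0184, 0.1267]
tool_rot: [0.756, -0.636, -0.103, 0.117]
wrist_force: [1.1, 0.2, -1.4]
grip_width: 0.191
```

```bash
python3 - <<'E'
from h import *
mnow(); tabs()
E
```

```text
mouth tray [-27.  89.] z 0.049 tilt 17.9
L R-B by row 100..234 step6: [-74, -64, 88, 0, 18, 18, 10, -2, -2, -2, -2, -2, -2, 16, 82, 70, 67, 64, 56, 57, 66, 69, 67]
R R-B by row 100..234 step6: [-74, -71, 82, 1, 17, 18, 13, -2, -2, -2, -2, -2, -2, 14, 66, 59, 55, 51, 40, 39, 52, 55, 54]
```

Request:
{"fn": "apply_moves", "kwargs": {
  "increments": [
    [[0, 0, 0], [0, 0, 0]]
  ]
}}

```text
time_s: 12.88
tcp_pos: [0.4532, 0.0178, 0.1269]
tool_rot: [0.755, -0.636, -0.104, 0.117]
wrist_force: [-0.1, 0.2, -1.5]
grip_width: 0.193
```

```bash
python3 - <<'E'
from h import *
mnow(); cv2.imwrite('pics/i.png',tabs())
E
```

```text
mouth tray [-30.  89.] z 0.049 tilt 18.0
L R-B by row 100..234 step6: [-72, -74, -2, -5, -2, -2, -2, -2, -2, -2, -2, 1, 16, 31, 83, 69, 61, 57, 55, 55, 64, 68, 67]
R R-B by row 100..234 step6: [-67, -72, -1, -5, -2, -2, -2, -2, -2, -2, -2, 5, 16, 27, 67, 58, 45, 43, 39, 39, 52, 54, 59]
```

Request:
{"fn": "apply_moves", "kwargs": {
  "increments": [
    [[0, 0.5, 0.4], [7, 0, 0]],
    [[0, 0.5, 0.4], [7, 0, 0]],
    [[0, 0.2, 0.2], [4, 0, 0]],
    [[0, 0, 0], [0, 0, 0]],
    [[0, 0, 0], [0, 0, 0]]
  ]
}}

```text
time_s: 13.35
tcp_pos: [0.4361, 0.0145, 0.1189]
tool_rot: [0.764, -0.645, -0.001, -0.004]
wrist_force: [0.2, 0.5, -1.8]
grip_width: 0.19
```

```bash
python3 - <<'E'
from h import *
mnow(); mouth(-20,0,.055,5,190.6); tabs(); wr('j.png')
E
```

```text
mouth tray [-25.  88.] z 0.058 tilt -0.3
t 13.35 pos [0.4361 0.0145 0.1189] shift cm [ 8.89 -1.27 -0.33] turn [-5.28  0.39 -0.94] w 0.19 q [-0.68  0.52  0.74  2.34 -0.75  0.52 -0.73] F [ 0.19  0.45 -1.83]
L R-B by row 100..234 step6: [-99, -73, -6, -4, -2, -2, -3, -3, -2, -2, 11, 18, 17, 28, 76, 61, 57, 55, 53, 52, 64, 66, 66]
R R-B by row 100..234 step6: [-81, -72, -6, -4, -2, -2, -2, -2, -2, 1, 16, 17, 18, 25, 58, 48, 43, 41, 37, 37, 50, 57, 61]
tray ty -43/43 at tx0: [436.0, 73.0] [318.0, 75.0]
yel px [242.  81.] area 468 [30, 152, 171] floor [0.5169 0.0395]
yel px [273.  83.] area 463 [30, 147, 172] floor [0.5198 0.0165]
```

View pics/j.png

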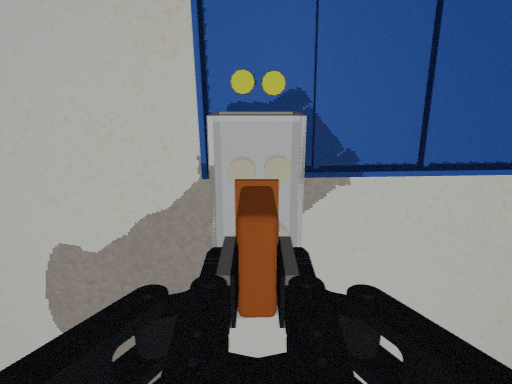

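Two tablets lie in the near section at (81,242) and (83,273). The second pair waits inside at row 168. Next is the middle section.

Request:
{"fn": "apply_moves", "kwargs": {
  "increments": [
    [[0.5, -0.1, 0], [0.5, 0, 0]],
    [[1.0, -0.1, 0], [0.5, 0, 0]],
    [[1.4, -0.1, 0], [0.5, 0, 0]],
    [[1.6, -0.1, 0], [0, 0, 0]],
    [[1.5, -0.1, 0], [0, 0, -0.3]],
    [[1.2, -0.1, 0], [0, 0, -0.3]],
    [[0.8, -0.1, 0], [0, 0, -0.3]],
    [[0.4, 0, 0], [0, 0, 0]],
    [[0, 0, 0], [0, 0, 0]]
  ]
}}

```text
time_s: 14.2
tcp_pos: [0.4762, -0.073, 0.1182]
tool_rot: [0.773, -0.634, 0.015, -0.012]
wrist_force: [-0.5, 0.4, -2.4]
grip_width: 0.189
```

```bash
python3 - <<'E'
from h import *
mnow(); mouth(-25,0,.05,13,190.6); tabs()
E
```

```text
mouth tray [ 0. -4.] z 0.059 tilt -2.2
t 14.2 pos [ 0.4762 -0.073   0.1182] shift cm [-0.43  0.7  -0.6 ] turn [-15.19  -0.5    0.67] w 0.189 q [-0.45  0.54  0.7   2.27 -0.74  0.52 -0.54] F [-0.52  0.38 -2.4 ]
L R-B by row 100..234 step6: [-118, -103, -8, -4, -2, -2, -3, -3, -2, -2, 11, 18, 18, 31, 90, 74, 70, 68, 64, 65, 77, 79, 78]
R R-B by row 100..234 step6: [-118, -101, -8, -4, -2, -2, -2, -2, -2, 0, 17, 18, 19, 29, 70, 57, 53, 50, 46, 46, 61, 68, 71]
```

Request:
{"fn": "apply_moves", "kwargs": {
  "increments": [
    [[-0.1, 0, -0.15], [-3, 0, 0]],
    [[-0.1, 0, -0.15], [-3, 0, 0]],
    [[-0.1, 0, -0.15], [-3, 0, 0]],
    [[0, 0, -0.15], [-3, 0, 0]],
    [[0, 0, -0.15], [-3, 0, 0]],
    [[0, -0.1, -0.1], [-1.5, 0, 0]]
  ]
}}

```text
time_s: 14.75
tcp_pos: [0.473, -0.0637, 0.1261]
tool_rot: [0.767, -0.627, -0.084, 0.104]
wrist_force: [0.5, -0.6, -1.8]
grip_width: 0.193
```

```bash
python3 - <<'E'
from h import *
mnow(); tabs()
E
```

```text
mouth tray [-22.   6.] z 0.05 tilt 15.4
L R-B by row 100..234 step6: [-81, -80, -2, -5, -2, -2, -2, -2, -2, 8, 17, 18, 18, 29, 84, 69, 65, 64, 61, 60, 71, 74, 75]
R R-B by row 100..234 step6: [-80, -81, -2, -5, -2, -2, -2, -2, -2, 12, 18, 18, 18, 25, 63, 53, 49, 47, 43, 42, 58, 66, 67]
```

Request:
{"fn": "apply_moves", "kwargs": {
  "increments": [
    [[0, -0.2, -0.2], [-2, 0, 0]],
    [[0, -0.1, -0.1], [-1, 0, 0]],
    [[0, 0, 0], [0, 0, 0]]
  ]
}}

```text
time_s: 15.05
tcp_pos: [0.4782, -0.0594, 0.1267]
tool_rot: [0.766, -0.622, -0.101, 0.125]
wrist_force: [0.0, -0.6, -1.1]
grip_width: 0.192
```

```bash
python3 - <<'E'
from h import *
mnow(); tabs()
E
```

```text
mouth tray [-20.  10.] z 0.049 tilt 18.5
L R-B by row 100..234 step6: [-79, -80, -2, -5, -2, 7, 18, 18, 18, 17, -2, -2, -2, 17, 84, 68, 65, 63, 60, 62, 75, 78, 73]
R R-B by row 100..234 step6: [-80, -79, -1, -5, -2, 13, 17, 17, 18, 14, -2, -2, -2, 12, 62, 52, 48, 48, 50, 52, 65, 67, 58]
```

Request:
{"fn": "apply_moves", "kwargs": {
  "increments": [
    [[0.3, 0, 0], [0, 0, 0]],
    [[0.2, 0, 0], [0, 0, 0]]
  ]
}}

```text
time_s: 15.27
tcp_pos: [0.4776, -0.0637, 0.1265]
tool_rot: [0.766, -0.622, -0.101, 0.124]
wrist_force: [0.1, -0.8, -1.4]
grip_width: 0.19
```

```bash
python3 - <<'E'
from h import *
mnow(); tabs()
E
```

```text
mouth tray [-22.   6.] z 0.049 tilt 18.4
L R-B by row 100..234 step6: [-80, -79, -2, -5, 9, 18, 18, 18, 16, -2, -2, -2, -2, 17, 83, 68, 65, 63, 60, 63, 75, 77, 72]
R R-B by row 100..234 step6: [-79, -79, -1, -5, 15, 17, 17, 18, 12, -2, -2, -2, -2, 12, 62, 53, 49, 51, 53, 53, 65, 65, 57]
```

Request:
{"fn": "apply_moves", "kwargs": {
  "increments": [
    [[0, -0.1, -0.1], [-1, 0, 0]],
    [[0, 0, 0], [0, 0, 0]]
  ]
}}

```text
time_s: 15.48
tcp_pos: [0.4778, -0.0645, 0.1278]
tool_rot: [0.764, -0.623, -0.107, 0.131]
wrist_force: [0.1, 0.2, -1.5]
grip_width: 0.19
```

```bash
python3 - <<'E'
from h import *
mnow(); tabs()
E
```

```text
mouth tray [-23.   5.] z 0.049 tilt 19.5
L R-B by row 100..234 step6: [-79, -78, 6, 0, 18, 18, 18, 5, -2, -2, -2, -2, -2, 17, 83, 68, 66, 63, 62, 64, 74, 73, 72]
R R-B by row 100..234 step6: [-78, -78, 51, 0, 17, 18, 16, -2, -2, -2, -2, -2, -2, 12, 62, 52, 53, 55, 53, 51, 61, 58, 57]
```

Request:
{"fn": "apply_moves", "kwargs": {
  "increments": [
    [[0, 0, 0], [0, 0, 0]]
  ]
}}

```text
time_s: 15.62
tcp_pos: [0.4771, -0.065, 0.1279]
tool_rot: [0.764, -0.623, -0.108, 0.131]
wrist_force: [0.5, 0.7, -1.8]
grip_width: 0.186
```

```bash
python3 - <<'E'
from h import *
mnow(); tabs()
E
```

```text
mouth tray [-24.   4.] z 0.049 tilt 19.5
L R-B by row 100..234 step6: [-78, 43, 95, 0, 18, 16, -2, -2, -2, -2, -2, -2, -2, 17, 82, 68, 65, 65, 63, 63, 70, 73, 72]
R R-B by row 100..234 step6: [-72, 94, 95, 0, 18, 10, -2, -2, -2, -2, -2, -2, -2, 12, 61, 55, 58, 55, 53, 50, 55, 58, 57]
```

Request:
{"fn": "apply_moves", "kwargs": {
  "increments": [
    [[0, 0, 0], [0, 0, 0]]
  ]
}}

```text
time_s: 15.75
tcp_pos: [0.4771, -0.0651, 0.1279]
tool_rot: [0.764, -0.623, -0.108, 0.131]
wrist_force: [0.5, -0.7, -2.6]
grip_width: 0.191
```

```bash
python3 - <<'E'
from h import *
mnow(); tabs()
E
```

```text
mouth tray [-24.   4.] z 0.049 tilt 19.5
L R-B by row 100..234 step6: [-24, 100, 95, 0, 17, 1, -2, -2, -2, -2, -2, -2, -2, 17, 82, 68, 64, 65, 63, 62, 70, 73, 72]
R R-B by row 100..234 step6: [95, 94, 80, -2, -2, -2, -2, -2, -2, -2, -2, -2, -2, 12, 62, 56, 57, 55, 53, 49, 55, 57, 56]
```

Request:
{"fn": "apply_moves", "kwargs": {
  "increments": [
    [[0, 0, 0], [0, 0, 0]]
  ]
}}

```text
time_s: 15.88
tcp_pos: [0.477, -0.0651, 0.128]
tool_rot: [0.764, -0.623, -0.108, 0.131]
wrist_force: [-0.0, -0.6, -0.9]
grip_width: 0.19
```

```bash
python3 - <<'E'
from h import *
mnow(); tabs()
E
```

```text
mouth tray [-24.   4.] z 0.049 tilt 19.5
L R-B by row 100..234 step6: [-77, -78, -1, -5, -2, -2, -2, -2, -2, -2, -2, -2, -2, 17, 82, 67, 65, 65, 63, 64, 70, 73, 72]
R R-B by row 100..234 step6: [-78, -78, -2, -5, -2, -2, -2, -2, -2, -2, -2, -2, -2, 12, 62, 58, 58, 56, 53, 47, 55, 58, 56]
```

Both are out. Level and shift to the far section.

Request:
{"fn": "apply_moves", "kwargs": {
  "increments": [
    [[0, 0.5, 0.4], [7, 0, 0]],
    [[0, 0.5, 0.4], [7, 0, 0]],
    [[0, 0.3, 0.2], [5, 0, 0]],
    [[0, 0, 0], [1, 0, 0]],
    [[0, 0, 0], [0, 0, 0]]
  ]
}}

```text
time_s: 16.35
tcp_pos: [0.463, -0.0684, 0.1194]
tool_rot: [0.776, -0.63, 0.007, -0.005]
wrist_force: [-0.4, 1.5, -1.3]
grip_width: 0.194
```

```bash
python3 - <<'E'
from h import *
mnow(); mouth(-20,-86,.057,0,190.6); tabs(); wr('k.png')
E
```

```text
mouth tray [-13.   4.] z 0.059 tilt -1.0
t 16.35 pos [ 0.463  -0.0684  0.1194] shift cm [8.85 0.76 0.12] turn [-1.   -0.25  1.23] w 0.194 q [-0.47  0.53  0.72  2.29 -0.72  0.53 -0.55] F [-0.45  1.5  -1.33]
L R-B by row 100..234 step6: [0, -86, -7, -4, -2, -3, -2, -2, -3, -3, -3, -2, -2, 13, 87, 71, 70, 69, 64, 63, 74, 76, 75]
R R-B by row 100..234 step6: [6, -86, -8, -4, -2, -2, -2, -2, -2, -2, -2, -2, -2, 9, 70, 66, 61, 59, 51, 44, 58, 61, 59]
tray ty -43/43 at tx0: [318.0, 95.0] [204.0, 92.0]
yel px [243.  89.] area 453 [30, 144, 197] floor [ 0.539  -0.0426]
yel px [271.  90.] area 455 [30, 143, 196] floor [ 0.5429 -0.0637]
yel px [131.  96.] area 520 [28, 156, 195] floor [0.5166 0.0392]
yel px [161.  98.] area 490 [29, 147, 196] floor [0.5195 0.0166]
```

View pics/k.png

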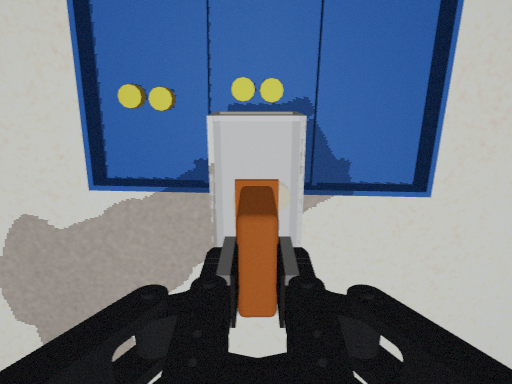

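Four are out, two per section. Now the far section.

Request:
{"fn": "apply_moves", "kwargs": {
  "increments": [
    [[0.5, 0, 0], [0.5, 0, 0]],
    [[1.0, 0, 0], [0.5, 0, 0.3]],
    [[1.4, 0, 0], [0, 0, 0.3]],
    [[1.6, 0, 0], [0, 0, 0.3]],
    [[1.5, 0, 0], [0, 0, 0.3]],
    [[1.2, 0, 0], [0, 0, 0]],
    [[0.8, 0, 0], [0, 0, 0]],
    [[0.4, 0, 0], [0, 0, 0]],
    [[0, 0, 0], [0, 0, 0]]
  ]
}}

```text
time_s: 17.2
tcp_pos: [0.4937, -0.1564, 0.1188]
tool_rot: [0.774, -0.633, 0.017, -0.009]
wrist_force: [0.8, -0.3, -2.1]
grip_width: 0.191
```

Request:
{"fn": "apply_moves", "kwargs": {
  "increments": [
    [[-0.1, 0, -0.15], [-3, 0, 0]],
    [[-0.1, 0, -0.15], [-3, 0, 0]],
    [[-0.1, 0, -0.15], [-3, 0, 0]],
    [[0, 0, -0.15], [-3, 0, 0]],
    [[0, 0, -0.15], [-3, 0, 0]]
  ]
}}

```text
time_s: 17.62
tcp_pos: [0.4899, -0.151, 0.1265]
tool_rot: [0.767, -0.63, -0.072, 0.096]
wrist_force: [0.1, 0.4, -1.9]
grip_width: 0.189
```

```bash
python3 - <<'E'
from h import *
mnow(); mouth(-20,-84,.05,19,190.6); tabs()
E
```

```text
mouth tray [-20. -84.] z 0.052 tilt 13.7
t 17.62 pos [ 0.4899 -0.151   0.1265] shift cm [ 0.07 -0.59 -0.33] turn [-5.27 -0.76  0.51] w 0.189 q [-0.41  0.71  0.85  2.04 -0.51  0.87 -0.64] F [ 0.13  0.44 -1.9 ]
L R-B by row 100..234 step6: [-73, -73, -1, -5, -2, -2, -2, -2, -2, -2, -2, -2, -2, 15, 77, 64, 63, 62, 55, 54, 64, 68, 66]
R R-B by row 100..234 step6: [-72, -73, -1, -4, -2, -2, -2, -2, -2, -2, -2, -2, -2, 14, 65, 57, 54, 50, 39, 38, 51, 53, 52]
```

Request:
{"fn": "apply_moves", "kwargs": {
  "increments": [
    [[0, -0.3, -0.2], [-3, 0, 0]],
    [[0, -0.3, -0.2], [-3, 0, 0]],
    [[0, 0, 0], [0, 0, 0]],
    [[0, 0, 0], [0, 0, 0]],
    [[0, 0, 0], [0, 0, 0]]
  ]
}}

```text
time_s: 18.08
tcp_pos: [0.5009, -0.1439, 0.1256]
tool_rot: [0.765, -0.621, -0.105, 0.136]
wrist_force: [0.1, 0.3, -1.5]
grip_width: 0.191
```

```bash
python3 - <<'E'
from h import *
mnow(); tabs()
E
```

```text
mouth tray [-16. -78.] z 0.047 tilt 19.8
L R-B by row 100..234 step6: [-71, -71, -1, -5, -2, -2, -1, 13, 17, 17, 16, 8, -2, 15, 76, 62, 59, 58, 54, 54, 64, 67, 66]
R R-B by row 100..234 step6: [-71, -71, -1, -4, -2, 1, 16, 17, 17, 17, 2, -2, -2, 11, 57, 46, 44, 42, 39, 38, 51, 53, 52]
```

Request:
{"fn": "apply_moves", "kwargs": {
  "increments": [
    [[0.2, 0, 0], [0, 0, 0]],
    [[0.2, 0, 0], [0, 0, 0]],
    [[0, 0, 0], [0, 0, 0]],
    [[0, 0, 0], [0, 0, 0]],
    [[0, 0, 0], [0, 0, 0]],
    [[0, 0, 0], [0, 0, 0]]
  ]
}}

```text
time_s: 18.63
tcp_pos: [0.4976, -0.1496, 0.1272]
tool_rot: [0.763, -0.623, -0.105, 0.134]
wrist_force: [0.2, 0.6, -1.3]
grip_width: 0.198
```

```bash
python3 - <<'E'
from h import *
mnow(); tabs(); wr('l.png')
E
```

```text
mouth tray [-20. -83.] z 0.048 tilt 19.6
L R-B by row 100..234 step6: [-70, -42, 74, 0, 17, 16, 4, -2, -2, -2, -2, -2, -2, 16, 75, 61, 58, 57, 53, 53, 64, 66, 65]
R R-B by row 100..234 step6: [-70, -71, -1, -5, -2, -2, -2, -2, -2, -2, -2, -2, -2, 11, 56, 47, 44, 41, 38, 37, 50, 53, 51]
tray ty -43/43 at tx0: [198.0, 64.0] [70.0, 62.0]
yel px [112.  59.] area 609 [24, 192, 125] floor [ 0.5375 -0.0418]
yel px [144.  60.] area 604 [22, 180, 129] floor [ 0.5413 -0.0631]
yel px [272.  66.] area 649 [23, 192, 109] floor [ 0.5551 -0.1495]
yel px [23. 70.] area 596 [23, 195, 124] floor [0.518  0.0182]
yel px [242. 111.] area 151 [23, 175, 137] floor [ 0.5185 -0.1352]
```

Request:
{"fn": "apply_moves", "kwargs": {
  "increments": [
    [[0, 0, 0], [-0.5, 0, 0]],
    [[0, 0, 0], [0, 0, 0]],
    [[0, 0, 0], [0, 0, 0]],
    [[0, 0, 0], [0, 0, 0]],
    [[0, 0, 0], [0, 0, 0]]
  ]
}}

```text
time_s: 19.15
tcp_pos: [0.4982, -0.1492, 0.127]
tool_rot: [0.763, -0.622, -0.108, 0.138]
wrist_force: [0.4, 0.2, -1.7]
grip_width: 0.193
```

```bash
python3 - <<'E'
from h import *
mnow(); tabs(); wr('m.png')
E
```

```text
mouth tray [-20. -83.] z 0.048 tilt 20.2
L R-B by row 100..234 step6: [-70, 58, 85, 0, 17, 12, -2, -1, -1, -1, -2, -2, -1, 16, 75, 62, 59, 56, 53, 54, 64, 66, 65]
R R-B by row 100..234 step6: [-71, -70, -1, -4, -1, -1, -2, -2, -2, -2, -2, -2, -2, 11, 56, 46, 44, 41, 38, 37, 49, 52, 51]
tray ty -43/43 at tx0: [198.0, 63.0] [69.0, 61.0]
yel px [272.  56.] area 610 [23, 164, 135] floor [ 0.5608 -0.1478]
yel px [112.  59.] area 614 [23, 183, 127] floor [ 0.5373 -0.042 ]
yel px [144.  59.] area 618 [23, 192, 126] floor [ 0.5413 -0.0633]
yel px [23. 69.] area 592 [23, 194, 121] floor [0.5178 0.0181]
yel px [242. 110.] area 243 [23, 176, 135] floor [ 0.5191 -0.1347]
```

Request:
{"fn": "apply_moves", "kwargs": {
  "increments": [
    [[0, -0.2, -0.2], [-2, 0, 0]],
    [[0, -0.1, -0.1], [-1, 0, 0]],
    [[0, 0, 0], [0, 0, 0]],
    [[0, 0, 0], [0, 0, 0]],
    [[0, 0, 0], [0, 0, 0]],
    [[0, 0, 0], [0, 0, 0]]
  ]
}}

```text
time_s: 19.75
tcp_pos: [0.5013, -0.1486, 0.1288]
tool_rot: [0.759, -0.62, -0.125, 0.158]
wrist_force: [-1.0, -0.1, -2.4]
grip_width: 0.19
```

```bash
python3 - <<'E'
from h import *
mnow(); tabs(); wr('n.png')
E
```

```text
mouth tray [-21. -83.] z 0.048 tilt 23.3
L R-B by row 100..234 step6: [-68, -69, -1, -2, 0, 0, 0, 0, 0, -1, -2, -1, -2, 14, 74, 60, 57, 56, 53, 53, 63, 66, 64]
R R-B by row 100..234 step6: [-68, -68, -1, -2, 0, 0, 0, 0, 0, -1, -1, -1, -1, 11, 56, 46, 43, 41, 38, 37, 49, 53, 61]
tray ty -43/43 at tx0: [197.0, 59.0] [67.0, 57.0]
yel px [244.  48.] area 647 [23, 178, 129] floor [ 0.5592 -0.1288]
yel px [272.  51.] area 635 [23, 192, 126] floor [ 0.561  -0.1478]
yel px [110.  55.] area 644 [23, 181, 127] floor [ 0.5374 -0.0421]
yel px [143.  55.] area 630 [27, 168, 168] floor [ 0.5413 -0.0634]
yel px [20. 65.] area 619 [22, 189, 123] floor [0.5181 0.018 ]
```

All six are out, with two in each section. Level up, raise and return.

Request:
{"fn": "apply_moves", "kwargs": {
  "increments": [
    [[0, 0.5, -0.6], [6, 0, 0]],
    [[0, 0.5, -0.6], [6, 0, 0]],
    [[0, 0.3, -0.8], [6, 0, 0]],
    [[0, 0, -1], [5, 0, 0]],
    [[0, 0, -1.2], [0, 0, -2]],
    [[0, 0, -1], [0, 0, -4]],
    [[0, 0, -0.5], [0, 0, -6]],
    [[0, 0, 0], [0, 0, -6]],
    [[0, 0, 0], [0, 0, -6]],
    [[0, 0, 0], [0, 0, -6]]
  ]
}}

```text
time_s: 20.68
tcp_pos: [0.4879, -0.151, 0.1898]
tool_rot: [0.916, -0.401, 0.004, 0.001]
wrist_force: [0.7, -0.1, -1.0]
grip_width: 0.192
```

```bash
python3 - <<'E'
from h import *
mnow(); goto([.503,.365,.13],-7.6)
E
```

```text
mouth tray [-14. -50.] z 0.128 tilt -0.1
t 20.68 pos [ 0.4879 -0.151   0.1898] shift cm [-36.95 -36.09   5.74] turn [   0.47   -0.32 -129.72] w 0.192 q [-0.32  0.44  0.71  2.14 -0.44  0.7  -0.14] F [ 0.65 -0.12 -1.05]
```

Request:
{"fn": "apply_moves", "kwargs": {
  "increments": [
    [[0, 0, 0], [0, 0, -6.5]],
    [[0, 0, 0], [0, 0, -6.5]],
    [[0, 0, 0], [0, 0, -6.5]],
    [[0, 0, 0], [0, 0, -6.5]],
    [[0, 0, 0], [0, 0, -6.5]],
    [[0, 0, 0], [0, 0, -6.5]],
    [[0, 0, 0], [0, 0, -6.5]],
    [[0, 0, 0], [0, 0, -6.5]],
    [[0, 0, 0], [0, 0, -6.5]],
    [[0, 0, 0], [0, 0, -6.5]]
  ]
}}

```text
time_s: 21.52
tcp_pos: [0.4786, -0.1549, 0.1915]
tool_rot: [0.984, 0.179, -0.001, 0.003]
wrist_force: [0.0, -0.1, -1.6]
grip_width: 0.193
```

Request:
{"fn": "apply_moves", "kwargs": {
  "increments": [
    [[0, 0, 0], [0, 0, -6.5]],
    [[0, 0, 0], [0, 0, -6.5]],
    [[0, 0, 0], [0, 0, -6.5]],
    [[0, 0, 0], [0, 0, -6.5]],
    [[0, 0, 0], [0, 0, -6.5]],
    [[0, 0, 0], [0, 0, -6.5]],
    [[0, 0, 0], [0, 0, -6]],
    [[0, 0, 0], [0, 0, -4]],
    [[0, 0, 0], [0, 0, -2]],
    [[0, 0, 0], [0, 0, 0]]
  ]
}}

```text
time_s: 22.35
tcp_pos: [0.4686, -0.1607, 0.1921]
tool_rot: [0.799, 0.602, -0.006, 0.001]
wrist_force: [-0.7, -0.3, -0.0]
grip_width: 0.192
```

```bash
python3 - <<'E'
from h import *
mnow(); goto([.503,.365,.13],-7.6)
E
```

```text
mouth tray [-144.  -62.] z 0.131 tilt -0.4
t 22.35 pos [ 0.4686 -0.1607  0.1921] shift cm [ 51.54 -11.18   5.71] turn [-0.42  0.61 -8.44] w 0.192 q [ 0.13  0.35  0.13  2.14 -0.05  0.66  1.58] F [-0.74 -0.28 -0.04]
```

Request:
{"fn": "apply_moves", "kwargs": {
  "increments": [
    [[1, -0.2, 0], [0, 0, -2.1]],
    [[2, -0.4, 0], [0, 0, -2.1]],
    [[3, -0.4, 0], [0, 0, -2.1]],
    [[3.5, -0.3, 0], [0, 0, -2.1]],
    [[3.8, -0.3, 0], [0, 0, 0]],
    [[3.8, -0.3, 0], [0, 0, 0]],
    [[3.8, -0.3, 0.3], [0, 0, 0]],
    [[3.8, -0.3, 0.3], [0, 0, 0]],
    [[3.8, -0.3, 0.3], [0, 0, 0]],
    [[3.8, -0.3, 0.3], [0, 0, 0]]
  ]
}}

```text
time_s: 23.18
tcp_pos: [0.486, 0.1671, 0.1766]
tool_rot: [0.757, 0.653, -0.008, 0.003]
wrist_force: [1.4, -0.9, -1.2]
grip_width: 0.192
```

```bash
python3 - <<'E'
from h import *
goto([.503,.365,.13],-7.6)
E
```

```text
t 23.18 pos [0.486  0.1671 0.1766] shift cm [19.91 -1.18  4.32] turn [-0.35  0.98 -0.79] w 0.192 q [-0.45  0.39  0.04  2.11 -0.    0.66  1.01] F [ 1.36 -0.91 -1.16]
```

Request:
{"fn": "apply_moves", "kwargs": {
  "increments": [
    [[3.6, -0.2, 0.5], [0, 0.5, -0.4]],
    [[3.4, -0.2, 0.5], [0, 0.5, -0.4]],
    [[3.0, -0.2, 0.5], [-0.3, 0, 0]],
    [[2.5, -0.2, 0.5], [0, 0, 0]],
    [[2.0, -0.2, 0.5], [0, 0, 0]],
    [[1.3, 0, 0.5], [0, 0, 0]],
    [[0.8, 0, 0.5], [0, 0, 0]],
    [[0.3, 0, 0.3], [0, 0, 0]],
    [[0, 0, 0], [0, 0, 0]],
    [[0, 0, 0], [0, 0, 0]]
  ]
}}

```text
time_s: 24.02
tcp_pos: [0.4897, 0.3599, 0.1346]
tool_rot: [0.744, 0.668, 0.0, -0.002]
wrist_force: [-1.0, 0.6, -1.5]
grip_width: 0.189
```

```bash
python3 - <<'E'
from h import *
goto([.503,.365,.0655],-7.6)
E
```

```text
t 24.02 pos [0.4897 0.3599 0.1346] shift cm [0.62 1.3  6.91] turn [-0.2  -0.21  1.39] w 0.189 q [-0.71  0.55  0.01  1.94 -0.01  0.65  0.77] F [-0.96  0.61 -1.55]
```

Request:
{"fn": "apply_moves", "kwargs": {
  "increments": [
    [[0.2, 0.4, 0.5], [0, 0, 0.5]],
    [[0.2, 0.5, 0.8], [0, 0, 0.5]],
    [[0.2, 0.4, 1], [-0.2, -0.2, 0.4]],
    [[0, 0, 1], [0, 0, 0]],
    [[0, 0, 0.8], [0, 0, 0]],
    [[0, 0, 0.4], [0, 0, 0]],
    [[0, 0, 0], [0, 0, 0]],
    [[0, 0, 0], [0, 0, 0]]
  ]
}}

```text
time_s: 24.68
tcp_pos: [0.507, 0.356, 0.0842]
tool_rot: [0.757, 0.654, -0.002, 0.002]
wrist_force: [-0.1, -0.3, -1.3]
grip_width: 0.188
```

```bash
python3 - <<'E'
from h import *
goto([.503,.365,.0645],-7.6)
E
```

```text
t 24.68 pos [0.507  0.356  0.0842] shift cm [ 0.84 -0.52  1.97] turn [ 0.03  0.34 -0.78] w 0.188 q [-0.7   0.63  0.02  1.94 -0.02  0.57  0.75] F [-0.1  -0.33 -1.27]
```

Request:
{"fn": "apply_moves", "kwargs": {
  "increments": [
    [[0.3, -0.2, 0.1], [0, 0.2, -0.4]],
    [[0.3, -0.2, 0.1], [0, 0.1, -0.2]],
    [[0.1, -0.1, 0.1], [0, 0, 0]],
    [[0, 0, 0], [0, 0, 0]],
    [[0, 0, 0], [0, 0, 0]]
  ]
}}

```text
time_s: 25.1
tcp_pos: [0.5023, 0.3656, 0.0818]
tool_rot: [0.753, 0.658, 0.001, -0.0]
wrist_force: [-0.4, -0.1, -2.3]
grip_width: 0.194
```

```bash
python3 - <<'E'
from h import *
goto([.503,.365,.0645],-7.6)
E
```

```text
t 25.1 pos [0.5023 0.3656 0.0818] shift cm [-0.05  0.08  1.73] turn [ 0.05 -0.08 -0.04] w 0.194 q [-0.71  0.63  0.02  1.94 -0.02  0.56  0.75] F [-0.37 -0.06 -2.25]
```

Request:
{"fn": "apply_moves", "kwargs": {
  "increments": [
    [[0, 0, 0.4], [0, 0, 0]],
    [[0, 0, 0.4], [0, 0, 0]],
    [[0, 0, 0.3], [0, 0, 0]],
    [[0, 0, 0.2], [0, 0, 0]],
    [[0, 0, 0.1], [0, 0, 0]],
    [[0, 0, 0], [0, 0, 0]],
    [[0, 0, 0], [0, 0, 0]]
  ]
}}

```text
time_s: 25.68
tcp_pos: [0.5025, 0.3658, 0.0666]
tool_rot: [0.753, 0.658, 0.001, -0.0]
wrist_force: [-0.5, 0.5, -0.9]
grip_width: 0.196
```

```bash
python3 - <<'E'
from h import *
goto([.503,.365,.0645],-7.6)
E
```

```text
t 25.68 pos [0.5025 0.3658 0.0666] shift cm [-0.07  0.06  0.21] turn [ 0.09 -0.1  -0.03] w 0.196 q [-0.71  0.66  0.01  1.95 -0.02  0.54  0.75] F [-0.54  0.51 -0.93]
```

Request:
{"fn": "apply_moves", "kwargs": {
  "increments": [
    [[-0.05, 0.05, 0.1], [0, 0, 0]],
    [[0, 0, 0.1], [0, 0, 0]],
    [[0, 0, 0.05], [0, 0, 0]],
    [[0, 0, 0], [0, 0, 0]],
    [[0, 0, 0], [0, 0, 0]]
  ]
}}

```text
time_s: 26.1
tcp_pos: [0.5034, 0.3652, 0.0645]
tool_rot: [0.753, 0.658, 0.002, 0.0]
wrist_force: [0.1, 0.1, -1.6]
grip_width: 0.194
```

```bash
python3 - <<'E'
from h import *
goto([.503,.365,.0645],-7.6)
E
```

```text
t 26.1 pos [0.5034 0.3652 0.0645] shift cm [-0.02 -0.04  0.  ] turn [ 0.12 -0.14 -0.06] w 0.194 q [-0.71  0.66  0.01  1.95 -0.02  0.53  0.75] F [ 0.08  0.11 -1.63]
```

Request:
{"fn": "apply_moves", "kwargs": {
  "increments": [
    [[0, 0, 0.1], [0, 0, 0]],
    [[0, 0, 0], [0, 0, 0]],
    [[0, 0, 0], [0, 0, 0]],
    [[0, 0, 0], [0, 0, 0]]
  ]
}}

```text
time_s: 26.43
tcp_pos: [0.5039, 0.3653, 0.0647]
tool_rot: [0.753, 0.658, 0.002, 0.0]
wrist_force: [-0.2, 0.3, -0.9]
grip_width: 0.191
```

```bash
python3 - <<'E'
from h import *
for i in range(3): goto([.503,.365,.0645],-7.6); snapshot('scene')
E
```

```text
t 26.43 pos [0.5039 0.3653 0.0647] shift cm [-0.04 -0.09  0.02] turn [ 0.17 -0.17 -0.07] w 0.191 q [-0.71  0.66  0.01  1.95 -0.02  0.53  0.75] F [-0.2   0.32 -0.89]
t 26.48 pos [0.5039 0.3653 0.0646] shift cm [-0.04 -0.08  0.01] turn [ 0.16 -0.17 -0.07] w 0.193 q [-0.71  0.66  0.01  1.95 -0.02  0.53  0.75] F [ 0.48 -0.12 -1.92]
t 26.53 pos [0.5038 0.3652 0.0646] shift cm [-0.03 -0.08  0.01] turn [ 0.16 -0.16 -0.07] w 0.195 q [-0.71  0.66  0.01  1.95 -0.02  0.53  0.75] F [-0.58  0.1  -1.46]
```

Request:
{"fn": "apply_moves", "kwargs": {
  "increments": [
    [[0, 0, 0.1], [0, 0, 0]],
    [[0, 0, 0.1], [0, 0, 0]],
    [[0, 0, 0], [0, 0, 0]]
  ]
}}

```text
time_s: 26.83
tcp_pos: [0.504, 0.3652, 0.0647]
tool_rot: [0.753, 0.658, 0.002, 0.0]
wrist_force: [-0.7, -0.7, -1.9]
grip_width: 0.192
```

```bash
python3 - <<'E'
from h import *
for i in range(3): goto([.503,.365,.0645],-7.6); snapshot('scene')
E
```

```text
t 26.83 pos [0.504  0.3652 0.0647] shift cm [-0.03 -0.1   0.02] turn [ 0.14 -0.15 -0.1 ] w 0.192 q [-0.71  0.66  0.01  1.95 -0.02  0.53  0.75] F [-0.71 -0.67 -1.88]
t 26.88 pos [0.5042 0.3653 0.0646] shift cm [-0.05 -0.11  0.01] turn [ 0.16 -0.16 -0.09] w 0.191 q [-0.71  0.66  0.01  1.95 -0.02  0.53  0.75] F [-0.59 -0.31 -1.13]
t 26.93 pos [0.5042 0.3652 0.0644] shift cm [-0.04 -0.12 -0.01] turn [ 0.16 -0.16 -0.1 ] w 0.192 q [-0.71  0.66  0.01  1.95 -0.02  0.53  0.75] F [1.44 0.59 0.69]
```

Request:
{"fn": "apply_moves", "kwargs": {
  "increments": [
    [[0, 0, 0], [0, 0, 0]],
    [[0, 0, 0], [0, 0, 0]],
    [[0, 0, 0], [0, 0, 0]],
    [[0, 0, 0], [0, 0, 0]],
    [[0, 0, 0], [0, 0, 0]],
    [[0, 0, 0], [0, 0, 0]],
    [[0, 0, 0], [0, 0, 0]],
    [[0, 0, 0], [0, 0, 0]]
  ],
  "hand": -1
}}

```text
time_s: 27.65
tcp_pos: [0.5044, 0.3653, 0.0637]
tool_rot: [0.753, 0.658, 0.002, 0.0]
wrist_force: [0.5, 0.0, -0.7]
grip_width: 0.995
```

Request:
{"fn": "apply_moves", "kwargs": {
  "increments": [
    [[0, 0, -0.4], [0, 0, 0]],
    [[0, 0, -0.8], [0, 0, 0]],
    [[0, 0, -1.2], [0, 0, 0]],
    [[0, 0, -1.5], [0, 0, 0]],
    [[0, 0, -1.5], [0, 0, 0]],
    [[0, 0, -1.5], [0, 0, 0]],
    [[0, 0, -1.5], [0, 0, 0]],
    [[0, 0, -1.5], [0, 0, 0]],
    [[0, 0, -1], [0, 0, 0]],
    [[0, 0, -0.5], [0, 0, 0]]
  ]
}}

```text
time_s: 28.48
tcp_pos: [0.504, 0.3648, 0.1902]
tool_rot: [0.753, 0.658, 0.003, 0.0]
wrist_force: [-0.3, 0.3, -0.7]
grip_width: 1.001
```

Request:
{"fn": "apply_moves", "kwargs": {
  "increments": [
    [[0, -1, -1.5], [0, 0, 0]],
    [[0, -1.5, -1], [0, 0, 0]],
    [[0, -2, -1], [0, 0, 0]],
    [[0, -2, -1], [0, 0, 0]],
    [[0, -2, -1], [0, 0, 0]],
    [[0, -1.5, -1], [0, 0, 0]],
    [[0, -1, 0], [0, 0, 0]],
    [[0, 0, 0], [0, 0, 0]],
    [[0, 0, 0], [0, 0, 0]]
  ]
}}

```text
time_s: 29.23
tcp_pos: [0.3855, 0.3789, 0.2598]
tool_rot: [0.753, 0.658, 0.004, 0.0]
wrist_force: [0.3, 1.0, 0.3]
grip_width: 0.996
```

```bash
python3 - <<'E'
from h import *
a=cam("scene");b=cam("top")
s=snapshot('scene');t=snapshot('top'); yellow()
for n,c in(("scene",a),("top",b)):
    for k,z in (("shaker_grip",.068),("shaker_mouth",.003),("spare_grip",.068)):
        for r in landmark_of(n,k)[:4]: print(n,k,np.round(r['centre'],1),round(r['conf'],2),onz(c,r['centre'],z))
s=read_state();print(s['time_s'],s['tcp_pos'],s['grip_width'])
t=snapshot('top');s=snapshot('scene')
cv2.imwrite('pics/z.png',np.hstack([cv2.resize(t[110:290,90:460],(740//2*1,360//2))*1, cv2.resize(s[100:320,130:430],(370,270))[:180]]) if 0 else cv2.resize(np.vstack([t[110:290,70:470],s[90:300,80:480]]),None,fx=1.5,fy=1.5))
E
```

```text
yel [337.4 162.8] area 46 tray mm [  4. -83.]
yel [313.8 169.1] area 23 tray mm [-1. -7.]
yel [306.9 170.1] area 22 tray mm [-0. 14.]
yel [287.8 176.8] area 20 tray mm [-9. 76.]
yel [280.4 177.8] area 21 tray mm [-8. 99.]
scene shaker_grip [246.3 335.6] 0.93 [0.5101 0.3652 0.068 ]
scene shaker_grip [272.3 396.7] 0.74 [0.4984 0.5274 0.068 ]
scene shaker_grip [211.1 409.4] 0.65 [0.2952 0.4854 0.068 ]
scene shaker_grip [208.  228.4] 0.32 [0.5555 0.0555 0.068 ]
scene shaker_mouth [241.9 346.7] 0.86 [0.4363 0.3725 0.003 ]
scene shaker_mouth [299.1 377.6] 0.83 [0.554 0.514 0.003]
scene shaker_mouth [218.4 385.8] 0.59 [0.2998 0.4329 0.003 ]
scene spare_grip [136.9 139.7] 0.55 [ 0.4679 -0.3584  0.068 ]
top shaker_grip [180.4 173.3] 0.76 [0.5011 0.3601 0.068 ]
top shaker_grip [181.6 114.1] 0.56 [0.4991 0.5381 0.068 ]
top shaker_mouth [202.3 174.6] 0.93 [0.4399 0.3696 0.003 ]
top shaker_mouth [163.2 127.1] 0.65 [0.5647 0.5212 0.003 ]
top shaker_mouth [240.9 158.6] 0.48 [0.3204 0.4182 0.003 ]
29.6833 [0.38657806 0.37867252 0.25960404] 1.0003779858790476
```

View pics/z.png

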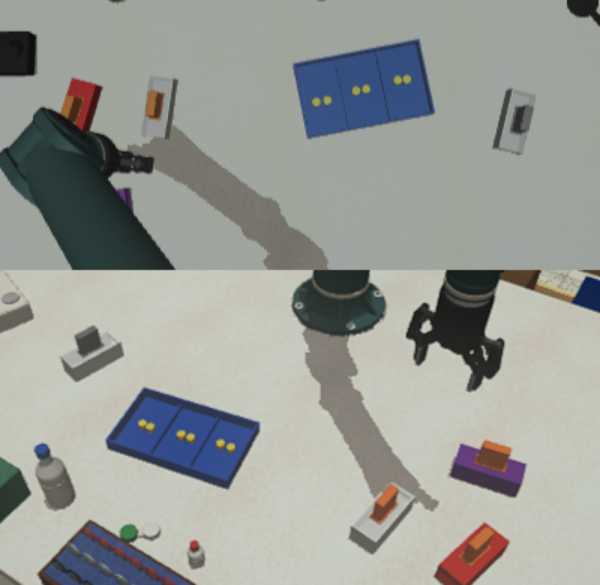

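Both views show two tablets in each of the three sections, the shaker upright at its old place, the arm clear, and the spare untouched.

```bash
python3 -c "
from workcell import *
print(finish_job())"
```

```text
the job is handed in; nothing more can be done
None
```

The job is done and handed in at about 30 s of the 64 s allowed; `finish_job` reports no verdict.

I took the white, orange-handled shaker by its handle and tipped it at about 18–23° over each tray section in turn, levelling it between the first two. I then stood it back in its place and let go.

- **Pour direction:** I turned the shaker half round before pouring, mouth away from the robot. Joint 6 would otherwise have hit its limit before about 20° of tilt.
- **Tablets:** the last pictures show all six in the tray, two in each section. My automatic count in the top view listed five spots. One of them is about twice the usual area and is two touching tablets, which the picture confirms.
- **Shaker:** it stands upright within a few millimetres of where it started. The gripper is open and about 12 cm from it.
- **Set-down:** the wrist force was too noisy to show contact clearly, so I let go at the height of the original grasp, where further downward moves no longer lowered it.
- **Spare and look-alikes:** the grey-handled spare and the red and purple shakers were not touched.

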